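# Set a brass blank in the lever shear

### The job

Get the brass sheet on the lever shear ready to cut: set the fingertips down slowly on its top face, press lightly (about 6 N; over 10 N while sliding scores the polish) and slide it, without shoving it by its edges, until its far long edge lies flush along the fence and its right end touches the length stop. Do not push the stop off its setting, and leave the hammer, jar and brush alone. Then press the raised hold-down bar down flat onto the sheet and leave it there, with the sheet still against fence and stop.

Things in the scene. Friction and masses are not known exactly. Their poses are not given: they have to be found in the camera images.
- shear: Lever shear fixed to the bench. Flat steel bed 235 mm deep (own x -120 to 115), 270 mm wide (own y -125 to 145), on screw feet. Origin: centre of its foot plane, 50 mm below the bed's top face and 0 to 6 mm above the bench; own x points away from the robot, towards the fence; own y to the left. The knife is the bed's right edge, y = -125
- fence_face (a point): The fence: a straight steel bar along the bed's far edge, parallel to shear y. This point is the middle of its near face, at bed level (shear x = 95, y = 27.5 mm); the face runs 112 mm either way along y and stands 12 mm above the bed
- blade_pivot (a point): Pivot bolt of the blade arm, at the shear's far right corner (shear x = 135, y = -130 mm, 26 mm above the bed). The arm, with a black hand grip, is thrown up and back from here and locked, leaning away from the robot, its top 335 mm above the shear's origin at x = 240. Not to be used: keep clear of it
- sheet: Polished brass sheet, 100 mm (own x) by 160 mm (own y) by 2 mm, 0.2 to 0.35 kg, flat on the bed, up to 0.2 rad off square. Origin: centre of its underside. Slides on the bed (friction about 0.27; finger pads hold it better) and under the raised hold-down bar; pressed off centre it swings. When home its centre is 50 mm from the fence face, 80 mm from the stop face
- far_left_corner (a point): The sheet's far left corner (sheet x +50, y +80 mm)
- far_right_corner (a point): The sheet's far right corner (sheet x +50, y -80 mm)
- right_edge (a point): Middle of the sheet's right (short) end (sheet x 0, y -80 mm)
- stop_face (a point): Length stop: upright steel plate 90 mm long, parallel to the knife, 14 to 36 mm beyond it, its top 10 mm above the bed. This point is the middle of the face that the sheet must meet, at bed level (shear x = 45 mm). Held by a thumbscrew: it slips when pushed with over 6 N
- holddown (a joint): Angle of the hold-down bar, rad: 0 = flat on the sheet, grows as its near end rises; starts at 0.48 to 0.60. Stiff hinge: stays where left, takes 2 to 6 N at the pad to lower. Axis parallel to shear y at shear x = 125, 14 mm above the bed. The bar is 24 mm wide (shear y -117 to -93), 14 mm high, 252 mm from hinge to near end
- holddown_pad (a point): Middle of the top face of the black thumb pad (44 mm along the bar, 36 mm across) at the near end of the hold-down bar, 260 mm from the hinge. With the bar down it is at shear x = -135, y = -105, 26 mm above the bed. Pressing here lowers the bar
- hammer: Bystander: hammer 230 mm long on the bench, left of the shear
- jar: Bystander: jar 60 mm across, about 75 mm tall, right of the shear
- brush: Bystander: brush 170 mm long on the bench in front of the shear

How it is judged:
On the way, in this order (a step that is already met when the one before it is completed fails the run):
1. the sheet is slid at least 15 mm by fingertips pressing on its top (contact force between the fingers and sheet above 1.5 N and distance of sheet from where it was at the start of the episode above 0.015 m and x of the grasp point in the frame of sheet between -0.048 and 0.048 m and y of the grasp point in the frame of sheet between -0.078 and 0.078 m), for 0.05 s.
2. the sheet lies flush along the fence and against the stop, with the hold-down bar still raised (x of each of far_left_corner, far_right_corner in the frame of shear above 0.0935 m and y of right_edge in the frame of stop_face below 0.0015 m and angle between sheet's own z axis and vertical below 0.03 rad and value of joint holddown above 0.2 rad), for 0.1 s.
At the end, for the whole second after the job is handed in: Both far corners of the sheet within 1.5 mm of the fence face, its right end within 1.5 mm of the stop face, sheet flat and at rest, and the hold-down bar down on it (joint below 0.03 rad) (x of each of far_left_corner, far_right_corner in the frame of shear above 0.0935 m and y of right_edge in the frame of stop_face below 0.0015 m and angle between sheet's own z axis and vertical below 0.03 rad and value of joint holddown below 0.03 rad and linear speed of sheet below 0.01 m/s); the robot touches nothing.
It fails at once if the sheet is slid while pressed with more than 10 N, which scores the polish (contact force between the fingers and sheet above 10 N and linear speed of sheet above 0.015 m/s).
It fails at once if the sheet is struck or pressed with more than 40 N (contact force between any of the fingers, the arm and sheet above 40 N).
It fails at once if the sheet is shoved by its edge (fingers push it from beyond its outline) (contact force between the fingers and sheet above 2 N and (x of the grasp point in the frame of sheet above 0.054 m or x of the grasp point in the frame of sheet below -0.054 m or y of the grasp point in the frame of sheet above 0.084 m or y of the grasp point in the frame of sheet below -0.084 m)).
It fails at once if the length stop is pushed more than 2 mm off its setting (distance of stop_face from where it was at the start of the episode above 0.002 m).
It fails at once if hammer, jar or brush is moved more than 20 mm (distance of any of hammer, jar, brush from where it was at the start of the episode above 0.02 m).
It also fails if it takes over 72 s, if anything falls off the work surface, if the arm or the gripper's body presses on something with over 40 N, if the wrist force passes 120 N, or if a joint passes its speed limit or range.

### The arm

A 6-joint arm with a two-finger parallel gripper is mounted at the origin on the work surface. World frame = base frame: x ahead of the robot, y to its left, z up, the work surface at z = 0. Lengths are in m, angles in rad, forces in N, time in s.
With the tool pointing down it reaches from about 0.275 to 0.85 m from the base axis. Payload 19 kg.
Tool frame: the origin (TCP) lies midway between the tips of the shut fingers; the grasp point (between the pads) lies 19 mm behind it (env.tcp_to_grasp is the z of the grasp point in the tool frame, in m); z points along the fingers, y is the line along which they close (so a half turn about z gives the same grasp; the last joint's range is limited). The gripper opens to 85 mm and grips with 20 to 120 N. Pads are 22 mm wide; open, the fingers measure 114 mm over their backs; the gripper's body (76 mm by 85 mm) begins 54 mm behind the grasp point. The pads swing forward as they close: fully open they stand 13 mm farther back than shut.
Start: joints at [-1.444, 0.15, 1.437, -0, 1.554, -0.134], TCP at [0.148, -0.556, 0.231] pointing down, gripper open.
Joint ranges: [-2.8, 2.8], [-0.68, 2.1], [0.12, 2.68], [-1.39, 4.53], [0.16, 2.79], [-2.81, 2.81]. Speed limits (rad/s): [1.89, 1.89, 2.22, 3.01, 3.01, 3.01].

### API

Orientations are given as a unit quaternion [w, x, y, z].
In Python, from workcell import env, get_image, models gives the robot as it stands.
- The arm moves only by the shell command python3 -m inch 'ROWS' [FORCE]. ROWS is a JSON object of lists of equal length, an entry for each row: "delta_rot": the turn, a rotation vector about the tool's x, y, z in units of 6 degrees (1.0 is 6 degrees), a list of three; "slide": the shift along the tool's x, y, z in units of 60 mm (1.0 is 60 mm), a list of three; "jaw": the opening, from -1 (shut) to 1 (fully open). In form: {"delta_rot": [[rx, ry, rz], ...], "slide": [[tx, ty, tz], ...], "jaw": [jaw, ...]}. A call has 1 to 10 rows; each row shifts and turns the commanded pose from where the row before left it, along the tool's axes as they then stand; what a row does not reach is not made up. A row lasts 1/8 s, in which the tool goes at most 62.5 mm and 10.7 degrees, less where a joint would pass 70% of its speed; a pose out of reach is approached as far as the arm can. A call is refused whole if a number of a shift passes 1 or a number of a turn 1, either way. A call with a gripper value outside its range is refused whole. The fingers move at their own pace and stop on an object; FORCE is the grip in N (left out, the last holds). Time passes only in rows, so rows that do not move let the fingers close. It gives the time, the measured TCP pose, the force, the opening and the grip force at its end, in the units of the state.
- env.read_state(): the state, without advancing time (a new reading comes with each control period).
- get_image(name): name is "scene" or "top" or "wrist"; returns a dict with "img" (420x560x3 uint8, red, green, blue), "range_z" (420x560 float32, m along the optical axis (not along the pixel's ray), 0 where there is no reading), "fx", "fy", "cx", "cy" (pixels), "view" (4x4, takes a point from world to camera coordinates). Camera axes: x right, y down, z forward; pixel columns grow to the right and rows downward; lengths in m; the calibration is good to about 2 mm. A picture is of the moment at which its call begins.
- env.job_done(): hands the job in; it is judged then, once.
Trained networks look in a picture, given as the dict that the camera call returned (one of the last four; its "shot" number tells which), for a name from the list of things; names that differ only in an ending like _2 or _b are one class to them, and where a whole thing is asked for, a point or a joint stands for the part that bears it (a point fixed in the world has none). Each returns a list of dicts, best first, with "score" (0 to 1); they miss things now and then, are a little off and sometimes report something else, mostly with a low value. They report only what shows in the picture. A call takes as long as a camera call.
- models.regions_of(picture, query): "region" (420x560 bool, what is visible of it).
- models.place_of(picture, query): "centre" ([x, y, z] in m, in world coordinates, good to about 4 mm: a listed point, or the origin of a listed thing).
The state is a dict: "time_s": time; "joint_positions": joint angles; "qvel": joint speeds; "tau": joint torques, N m; "ee_pos": TCP position; "tool_rot": TCP orientation; "force": force on the tool from outside, world axes, zero at the start; "wrist_torque": the same for the moment, N m; "width": finger opening in m; "gripper_force": force on a finger pad.
Only numpy, scipy, OpenCV 4.12 (cv2) and the standard library are available. Lean on these libraries where they do the work, as an engineer would, in place of code of your own. Each camera call takes 0.05 s, during which the arm holds its last target. There are 200 camera calls.

## Working session

There is one attempt and no reset: what is moved stays moved. The work goes in short steps, Python scripts to look and compute and a shell command to move; the robot and the scene stay as the last step left them, time stands still between calls to the robot, and variables do not carry over. Pictures are saved under pics/ and viewed, at most 10 in all, crops included, and the job is handed in when it is done.

```bash
mkdir -p pics; ls; cat > h.py <<'E'
import numpy as np, cv2
from workcell import env, get_image, models
from scipy.spatial.transform import Rotation as R
def save(p,n): cv2.imwrite(f'pics/{n}.png',cv2.cvtColor(p['img'],cv2.COLOR_RGB2BGR))
def unproj(p,mask):
    v,u=np.nonzero(mask&(p['range_z']>0)); z=p['range_z'][v,u]
    c=np.stack([(u-p['cx'])/p['fx']*z,(v-p['cy'])/p['fy']*z,z],1)
    V=np.array(p['view']); return (c-V[:3,3])@V[:3,:3]
def proj(p,P):
    V=np.array(p['view']); c=np.atleast_2d(P)@V[:3,:3].T+V[:3,3]
    return np.stack([c[:,0]/c[:,2]*p['fx']+p['cx'],c[:,1]/c[:,2]*p['fy']+p['cy']],1)
def plane_pt(p,uv,z):
    "pixel(s) to the world plane at height z"
    V=np.array(p['view']); C=-V[:3,:3].T@V[:3,3]; uv=np.atleast_2d(uv)
    d=np.stack([(uv[:,0]-p['cx'])/p['fx'],(uv[:,1]-p['cy'])/p['fy'],np.ones(len(uv))],1)@V[:3,:3]
    return C+d*((z-C[2])/d[:,2])[:,None]
E
python3 - <<'E'
from h import *
s=env.read_state(); print(s['time_s'],s['ee_pos'],s['tool_rot'],s['force'],env.tcp_to_grasp)
for n in ('scene','top'):
    p=get_image(n); save(p,n+'0'); print(n,np.round(-np.array(p['view'])[:3,:3].T@np.array(p['view'])[:3,3],3),p['fx'])
    for q in ('shear','fence_face','blade_pivot','sheet','far_left_corner','far_right_corner','right_edge','stop_face','holddown_pad','hammer','jar','brush'):
        r=models.place_of(p,q)
        print(q,[(np.round(a['centre'],4).tolist(),round(a['score'],2)) for a in r[:2]])
E
```

```text
pics
0.0 [ 0.14819976 -0.55532465  0.23066197] [-6.12511830e-04  9.91510033e-01  1.30028766e-01 -8.58224728e-06] [-0.51858435  0.65271857 -0.4129073 ] -0.0187
scene [ 1.061 -0.117  0.823] 402.8131888092686
shear [([0.6, -0.0374, 0.002], 0.69), ([0.6042, -0.0385, 0.051], 0.33)]
fence_face [([0.6875, 0.0029, 0.0529], 0.8)]
blade_pivot [([0.7543, -0.1446, 0.0747], 0.74), ([0.5682, -0.3468, 0.0023], 0.43)]
sheet [([0.606, -0.0383, 0.0507], 0.95)]
far_left_corner [([0.6524, -0.1153, 0.0498], 0.68), ([0.6559, 0.0489, 0.0514], 0.64)]
far_right_corner [([0.6539, -0.1112, 0.051], 0.74), ([0.7509, -0.1455, 0.0773], 0.55)]
right_edge [([0.6067, -0.1172, 0.0525], 0.59)]
stop_face [([0.6708, -0.1841, 0.0475], 0.53)]
holddown_pad [([0.5332, -0.1569, 0.2109], 0.85)]
hammer [([0.4965, 0.3717, 0.0002], 0.69)]
jar [([0.5693, -0.3531, 0.0012], 0.7), ([0.6713, -0.185, 0.0477], 0.37)]
brush [([0.3812, 0.145, 0.0002], 0.91)]
top [ 0.418 -0.017  1.351] 483.29007613340445
shear [([0.5992, -0.0393, 0.0007], 0.9)]
fence_face [([0.6901, 0.0055, 0.0494], 0.71)]
blade_pivot [([0.7544, -0.1486, 0.0756], 0.61)]
sheet [([0.6049, -0.0401, 0.0516], 0.78)]
far_left_corner [([0.6568, 0.0472, 0.0505], 0.66)]
far_right_corner [([0.6568, -0.1135, 0.0507], 0.74)]
right_edge [([0.6106, -0.1136, 0.0543], 0.68)]
stop_face [([0.6689, -0.1806, 0.0499], 0.66)]
holddown_pad [([0.5327, -0.1594, 0.2186], 0.82)]
hammer [([0.4988, 0.3718, -0.0014], 0.71)]
jar [([0.5691, -0.3508, -0.0003], 0.6)]
brush [([0.3823, 0.1449, -0.0008], 0.89), ([0.6565, 0.0464, 0.0476], 0.72)]
```

View pics/scene0.png

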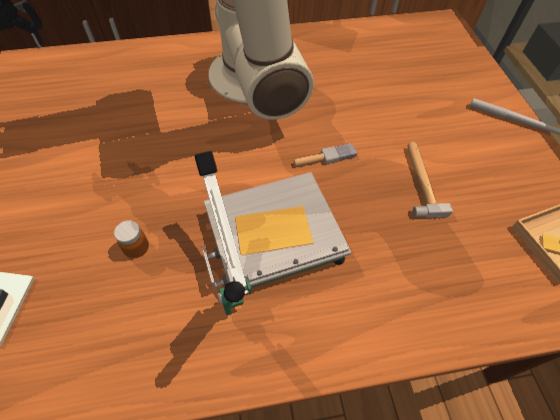

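View pics/top0.png

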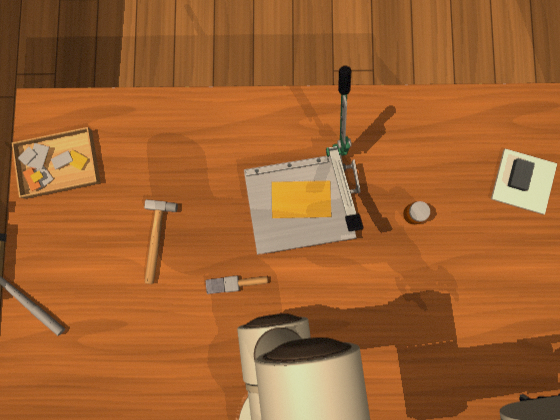

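The scene view shows the sheet at about (275,230), the bar pad at (206,163) and the stop left of the bar near (212,265). In the top view the sheet is at (301,199), the pad at (354,222) and the stop at about (357,176). The shear is turned about +9° and the sheet is about square to the world.

```bash
cat > meas.py <<'E'
from h import *
def sheet(p,zt):
    rs=models.regions_of(p,'sheet'); 
    h=cv2.cvtColor(p['img'],cv2.COLOR_RGB2HSV)
    m=rs[0]['region']
    m=cv2.dilate(m.astype(np.uint8),np.ones((5,5)))>0
    m&=(h[...,0]>17)&(h[...,0]<32)&(h[...,1]>150)&(h[...,2]>150)
    n,l,st,_=cv2.connectedComponentsWithStats(m.astype(np.uint8)); k=1+np.argmax(st[1:,4]); m=l==k
    z=np.median(unproj(p,m)[:,2])
    v,u=np.nonzero(m); P=plane_pt(p,np.stack([u,v],1),zt)[:,:2]
    r=cv2.minAreaRect(P.astype(np.float32)*1000)
    return z,r,m.sum()
def fitshear(obs,y_s=None):
    "2D rigid fit of shear from points; returns x,y,yaw"
    M=dict(fence_face=(.095,.0275),blade_pivot=(.135,-.130),shear=(0,0))
    A=[];B=[]
    for q,c in obs: A.append(M[q]);B.append(c[:2])
    A=np.array(A);B=np.array(B);a0=A.mean(0);b0=B.mean(0)
    H=(A-a0).T@(B-b0); t=np.arctan2(H[0,1]-H[1,0],H[0,0]+H[1,1])
    Rm=np.array([[np.cos(t),-np.sin(t)],[np.sin(t),np.cos(t)]])
    return b0-Rm@a0,t
E
python3 - <<'E'
from meas import *
obs=[];st=[]
for n in ('top','scene'):
    p=get_image(n)
    print(n,sheet(p,.052))
    for q in ('shear','fence_face','blade_pivot'): obs.append((q,models.place_of(p,q)[0]['centre']))
    st.append(models.place_of(p,'stop_face')[0]['centre'])
    m=models.regions_of(p,'shear')[0]['region']; P=unproj(p,m); 
    P=P[(P[:,2]>.03)&(P[:,2]<.065)]; print('bed z hist',np.histogram(P[:,2],bins=np.arange(.04,.066,.002)))
    # bed near edge direction: near boundary points
    Q=P[(P[:,2]<.056)][:,:2]
    r=cv2.minAreaRect((Q*1000).astype(np.float32)); print('bed rect',r)
o,t=fitshear(obs); print('shear',o,t)
Rm=np.array([[np.cos(t),-np.sin(t)],[np.sin(t),np.cos(t)]])
for s in st: print('stop in shear',Rm.T@(np.array(s)[:2]-o))
print(env.read_state()['time_s'])
E
```

```text
top (np.float64(0.05183361217176463), ((605.5114135742188, -36.369476318359375), (157.7704620361328, 98.6661376953125), 89.68781280517578), np.int64(2112))
bed z hist (array([  16,   78,  311,  971, 1533, 1322,  748,  284,   88,  118,  172,
        130]), array([0.04 , 0.042, 0.044, 0.046, 0.048, 0.05 , 0.052, 0.054, 0.056,
       0.058, 0.06 , 0.062, 0.064]))
bed rect ((613.6815795898438, -44.3486328125), (266.2501525878906, 302.20220947265625), 9.298147201538086)
scene (np.float64(0.0526101014043076), ((608.5073852539062, -34.84954833984375), (97.84333801269531, 158.24005126953125), 1.0073739290237427), np.int64(2547))
bed z hist (array([  30,   38,   47,  232, 1811, 2984,  887,   91,   51,   80,  295,
        344]), array([0.04 , 0.042, 0.044, 0.046, 0.048, 0.05 , 0.052, 0.054, 0.056,
       0.058, 0.06 , 0.062, 0.064]))
bed rect ((616.24658203125, -41.978057861328125), (273.4300537109375, 303.9765625), 9.7069091796875)
shear [0.56578747 0.0053243 ] 0.37305782441027363
stop in shear [-0.09294915 -0.14094201]
stop in shear [ 0.02667374 -0.21750665]
2.0
```

```bash
python3 -m inch '{"delta_rot":[[0,0,0.83],[0,0,0.83],[0,0,0.83],[0,0,0],[0,0,0],[0,0,0],[0,0,0],[0,0,0],[0,0,0],[0,0,0]],"slide":[[0,0,-0.6],[0,0,-0.6],[0,0,-0.6],[0.55,-0.66,0],[0.55,-0.66,0],[0.55,-0.66,0],[0.55,-0.66,0],[0.55,-0.66,0],[0.55,-0.66,0],[0.55,-0.66,0]],"jaw":[0.32,0.32,0.32,0.32,0.32,0.32,0.32,0.32,0.32,0.32]}' 30
```

```text
time_s: 3.25
ee_pos: [0.38, -0.2769, 0.3395]
tool_rot: [0.0, 1.0, -0.0, 0.0]
force: [0.9, 0.5, 0.2]
width: 0.0564
gripper_force: 0.0
```

```bash
python3 -m inch '{"delta_rot":[[0,0,0],[0,0,0],[0,0,0],[0,0,0],[0,0,0],[0,0,0],[0,0,0],[0,0,0],[0,0,0],[0,0,0]],"slide":[[0.47,-0.57,0],[0.47,-0.57,0],[0.47,-0.57,0],[0.47,-0.57,0],[0.47,-0.57,0],[0.47,-0.57,0],[0.47,-0.57,0],[0.47,-0.57,0],[0,0,0.5],[0,0,0.5]],"jaw":[0.32,0.32,0.32,0.32,0.32,0.32,0.32,0.32,0.32,0.32]}'
python3 - <<'E'
from meas import *
s=env.read_state(); print(s['time_s'],s['ee_pos'],s['force'],s['joint_positions'])
p=get_image('wrist'); save(p,'w1')
print(sheet(p,.052))
obs=[]
for q in ('sheet','fence_face','stop_face','far_left_corner','far_right_corner','right_edge','holddown_pad'):
    print(q,[(np.round(a['centre'],4).tolist(),round(a['score'],2)) for a in models.place_of(p,q)[:2]])
E
```

```text
time_s: 4.5
ee_pos: [0.6051, -0.0041, 0.2783]
tool_rot: [-0.0, 1.0, 0.001, 0.0]
force: [-0.5, 0.2, -0.9]
width: 0.0566
gripper_force: 0.0
4.5 [ 0.60509322 -0.0041127   0.27831313] [-0.54059581  0.16492913 -0.87101793] [-1.34093455e-01  2.03296641e-01  1.28192313e+00  6.32397794e-05
  1.65633696e+00  1.43560912e+00]
(np.float64(0.05195221657650011), ((606.4771728515625, -35.31208038330078), (97.33381652832031, 156.46408081054688), 0.7241575121879578), np.int64(9566))
sheet [([0.6059, -0.0346, 0.0513], 0.89), ([0.6532, 0.0446, 0.052], 0.68)]
fence_face [([0.6885, -0.0009, 0.0513], 0.62)]
stop_face [([0.6709, -0.1845, 0.0493], 0.93)]
far_left_corner [([0.6549, 0.0441, 0.0498], 0.89)]
far_right_corner [([0.6616, -0.1192, 0.0525], 0.64)]
right_edge [([0.6092, -0.1135, 0.0543], 0.77), ([0.7529, -0.1463, 0.0715], 0.7)]
holddown_pad [([0.5286, -0.1622, 0.2155], 0.58)]
```

View pics/w1.png

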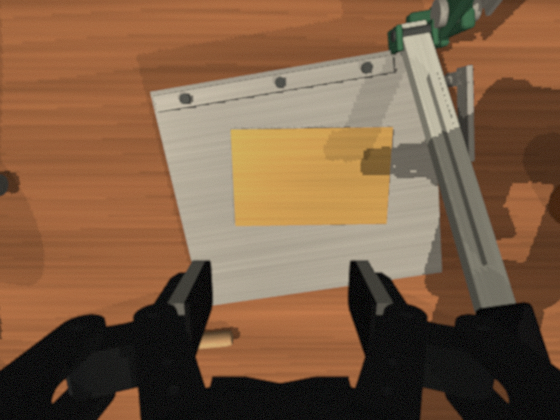

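The wrist view shows the sheet centred at (312,176), the fence's near face running (158,108)–(397,70), and the stop at (470,112). This agrees with the other two views, so I'll descend left of the sheet's centre, clear of the bar.

```bash
python3 -m inch '{"delta_rot":[[0,0,0],[0,0,0],[0,0,0],[0,0,0],[0,0,0],[0,0,0],[0,0,0],[0,0,0],[0,0,0],[0,0,0]],"slide":[[0,-0.08,0.5],[0,0,0.5],[0,0,0.5],[0,0,0.5],[0,0,0.5],[0,0,0.5],[0,0,0.3],[0,0,0.15],[0,0,0],[0,0,0]],"jaw":[0.32,0.32,0.32,0.32,0.32,0.32,0.32,0.32,0.32,0.32]}'; python3 -c "
from h import *
s=env.read_state();print(np.round(s['ee_pos'],4),np.round(s['force'],2),np.round(s['wrist_torque'],3),s['tool_rot'])"
```

```text
time_s: 6.2
ee_pos: [0.6053, 0.0, 0.0734]
tool_rot: [0.0, 1.0, 0.0, 0.001]
force: [0.8, 0.7, 0.8]
width: 0.0564
gripper_force: 0.0
[0.6053 0.     0.0734] [0.77 0.74 0.77] [ 0.028 -0.011 -0.007] [3.06610170e-05 9.99999734e-01 3.79359904e-08 7.28629220e-04]
```

```bash
python3 -m inch '{"delta_rot":[[0,0,0],[0,0,0],[0,0,0],[0,0,0],[0,0,0],[0,0,0],[0,0,0],[0,0,0]],"slide":[[0,0,0.08],[0,0,0.08],[0,0,0.06],[0,0,0.04],[0,0,0.02],[0,0,0.02],[0,0,0.01],[0,0,0]],"jaw":[0.32,0.32,0.32,0.32,0.32,0.32,0.32,0.32]}'; python3 -m inch '{"delta_rot":[[0,0,0],[0,0,0],[0,0,0],[0,0,0]],"slide":[[0,0,0.015],[0,0,0.015],[0,0,0.015],[0,0,0]],"jaw":[0.32,0.32,0.32,0.32]}'
```

```text
time_s: 7.2
ee_pos: [0.6048, 0.0001, 0.0537]
tool_rot: [-0.0, 1.0, 0.0, 0.0]
force: [-0.4, 0.9, 0.0]
width: 0.0563
gripper_force: 0.0
time_s: 7.7
ee_pos: [0.6048, 0.0001, 0.0509]
tool_rot: [-0.0, 1.0, 0.0, -0.0]
force: [-0.5, 0.3, 0.2]
width: 0.0558
gripper_force: 0.0
```

```bash
python3 -m inch '{"delta_rot":[[0,0,0],[0,0,0],[0,0,0]],"slide":[[0,0,0.015],[0,0,0.015],[0,0,0]],"jaw":[0.32,0.32,0.32]}';python3 -m inch '{"delta_rot":[[0,0,0],[0,0,0],[0,0,0]],"slide":[[0,0,0.012],[0,0,0.012],[0,0,0]],"jaw":[0.32,0.32,0.32]}'
```

```text
time_s: 8.07
ee_pos: [0.6048, 0.0001, 0.0491]
tool_rot: [-0.0, 1.0, 0.0, -0.0]
force: [-0.3, -0.4, 0.6]
width: 0.0564
gripper_force: 0.0
time_s: 8.45
ee_pos: [0.6049, 0.0001, 0.048]
tool_rot: [-0.0, 1.0, 0.0, 0.0]
force: [-0.3, -0.2, 3.0]
width: 0.0564
gripper_force: 1.5
```

```bash
python3 -m inch '{"delta_rot":[[0,0,0],[0,0,0]],"slide":[[0,0,0.005],[0,0,0]],"jaw":[0.32,0.32]}';python3 -m inch '{"delta_rot":[[0,0,0],[0,0,0]],"slide":[[0,0,0.005],[0,0,0]],"jaw":[0.32,0.32]}'
```

```text
time_s: 8.7
ee_pos: [0.605, 0.0001, 0.048]
tool_rot: [-0.0, 1.0, 0.0, 0.0]
force: [-1.9, 0.2, 7.5]
width: 0.0566
gripper_force: 3.5
time_s: 8.95
ee_pos: [0.6051, 0.0001, 0.0479]
tool_rot: [-0.0, 1.0, -0.0, 0.0]
force: [-2.9, 0.2, 9.8]
width: 0.0565
gripper_force: 4.9
```

```bash
python3 -m inch '{"delta_rot":[[0,0,0],[0,0,0]],"slide":[[0,0,-0.006],[0,0,0]],"jaw":[0.32,0.32]}';python3 -m inch '{"delta_rot":[[0,0,0],[0,0,-0.1],[0,0,-0.1]],"slide":[[0,0.01,0],[0,0.02,0],[0,0.02,0]],"jaw":[0.32,0.32,0.32]}'
```

```text
time_s: 9.2
ee_pos: [0.6051, 0.0001, 0.0479]
tool_rot: [-0.0, 1.0, 0.0, 0.0]
force: [-1.0, -0.3, 6.0]
width: 0.0564
gripper_force: 3.3
time_s: 9.57
ee_pos: [0.6051, -0.0028, 0.0479]
tool_rot: [-0.0, 1.0, 0.011, 0.0]
force: [-1.2, 1.5, 6.2]
width: 0.0565
gripper_force: 3.4
```

```bash
python3 -m inch '{"delta_rot":[[0,0,-0.13],[0,0,-0.13],[0,0,-0.13],[0,0,-0.13],[0,0,-0.13]],"slide":[[0,0.022,0],[0,0.022,0],[0,0.022,0],[0,0.022,0],[0,0.022,0]],"jaw":[0.32,0.32,0.32,0.32,0.32]}'; python3 - <<'E'
from meas import *
p=get_image('top'); print(sheet(p,.052))
p=get_image('wrist'); print(sheet(p,.052)); save(p,'w2')
E
```

```text
time_s: 10.2
ee_pos: [0.6054, -0.0094, 0.0479]
tool_rot: [-0.0, 0.999, 0.045, 0.0]
force: [0.5, 1.1, 6.9]
width: 0.056
gripper_force: 3.5
(np.float64(0.05160396471788556), ((574.0346069335938, -14.539604187011719), (92.08959197998047, 40.9063720703125), 89.69013214111328), np.int64(354))
(np.float64(0.05209633854892742), ((639.0133666992188, -27.54317855834961), (37.96432113647461, 114.27259063720703), 6.222369194030762), np.int64(14473))
```

View pics/w2.png

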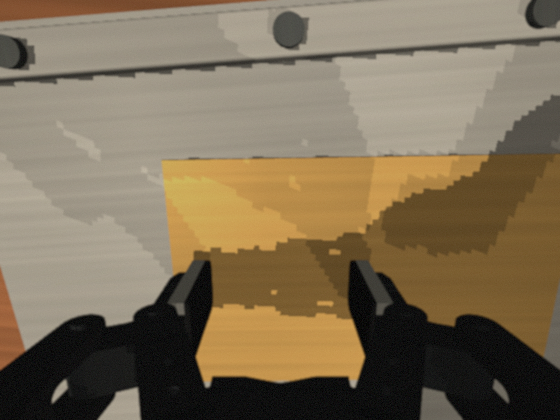

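The wrist view shows the sheet's far edge from (163,160) to (558,154) and the fence foot from (0,80) to (560,40). The sheet follows the fingers and is about 3.2° short of parallel.

```bash
python3 -m inch '{"delta_rot":[[0,0,-0.11],[0,0,-0.11],[0,0,-0.11],[0,0,-0.11],[0,0,-0.1]],"slide":[[0,0.022,0],[0,0.022,0],[0,0.022,0],[0,0.022,0],[0,0.022,0]],"jaw":[0.32,0.32,0.32,0.32,0.32]}'; cat > wl.py <<'E'
from h import *
def lines(p):
    "sheet far edge + fence foot in wrist view: yaw (deg), distance fence-edge (mm)"
    h=cv2.cvtColor(p['img'],cv2.COLOR_RGB2HSV).astype(int)
    br=((h[...,0]>14)&(h[...,0]<30)&(h[...,1]>120)).astype(np.uint8)
    br[:, :]=cv2.morphologyEx(br,cv2.MORPH_OPEN,np.ones((5,5)))
    g=cv2.cvtColor(p['img'],cv2.COLOR_RGB2GRAY).astype(int)
    E=[];F=[]
    for u in range(100,470,4):
        c=np.nonzero(br[60:300,u])[0]
        if len(c): E.append((u,60+c[0]))
    E=np.array(E)
    def fit(P,z):
        W=plane_pt(p,P,z)[:,:2]
        for _ in range(6):
            k=np.polyfit(W[:,1],W[:,0],1); r=W[:,0]-np.polyval(k,W[:,1]); W=W[abs(r)<max(2*np.median(abs(r)),3e-4)]
        return k,W
    ke,We=fit(E,.052)
    return ke,We,np.rad2deg(np.arctan(-ke[0])),E
E
python3 - <<'E'
from wl import *
p=get_image('wrist'); save(p,'w3')
k,W,a,E=lines(p); print('edge yaw',a,len(W),W.min(0),W.max(0))
F=plane_pt(p,[(0,80),(560,40)],.05); print(env.read_state()['tool_rot'])
E
```

```text
time_s: 11.02
ee_pos: [0.6061, -0.0159, 0.0479]
tool_rot: [-0.0, 0.997, 0.073, 0.0]
force: [0.6, 1.8, 6.7]
width: 0.0564
gripper_force: 3.5
edge yaw 9.17766815966787 77 [ 0.64903033 -0.07818002] [0.66718382 0.03524611]
[-1.03384630e-04  9.97318361e-01  7.31845507e-02  3.13862424e-04]
```

View pics/w3.png

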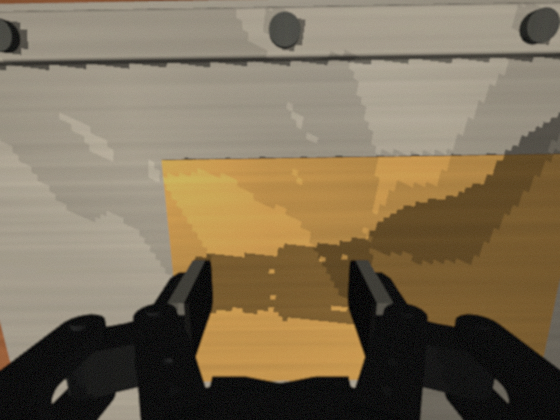

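The sheet edge, (163,160)–(555,154), is now parallel to the fence foot, (0,65)–(558,56).

```bash
python3 - <<'E'
from wl import *
p=get_image('wrist')
k,W,a,E=lines(p)
F=plane_pt(p,[(0,65.5),(280,60.5),(558,56)],.05)[:,:2]
th=np.deg2rad(9.25); n=np.array([np.cos(th),np.sin(th)]); t=np.array([-n[1],n[0]])
e=np.array([[np.polyval(k,y),y] for y in (0.03,-.07)])
print('fence yaw',np.rad2deg(np.arctan2(-(F[0]-F[2])[0],(F[0]-F[2])[1])),'gap mm',(F@n)*1e3,(e@n)*1e3)
c=plane_pt(p,[(163,160)],.052)[0,:2]; print('far left corner',c)
tcp=env.read_state()['ee_pos'][:2]
o=np.array([.5997,-.039]); print('shear frame corner',(c-o)@n,(c-o)@t,'tcp',(tcp-o)@n,(tcp-o)@t)
for q in('stop_face',):
  for nm in('top','scene','wrist'):
    pp=get_image(nm); r=models.place_of(pp,q); print(nm,[(np.round(x['centre'],4),x['score'],np.round([(np.array(x['centre'])[:2]-o)@n,(np.array(x['centre'])[:2]-o)@t],4)) for x in r[:2]])
E
```

```text
fence yaw 9.26330598248685 gap mm [680.76056573 680.86158305 680.80697388] [646.21712046 646.1607768 ]
far left corner [0.64896958 0.03550832]
shear frame corner 0.06060555459377346 0.06561972424936431 tcp 0.010037019808296776 0.02161340128557715
top [(array([ 0.6717, -0.1811,  0.052 ]), 0.57, array([ 0.0482, -0.1518]))]
scene [(array([ 0.6692, -0.1848,  0.0488]), 0.78, array([ 0.0452, -0.1551]))]
wrist []
```

```bash
python3 -m inch '{"delta_rot":[[0,0,0],[0,0,0],[0,0,0],[0,0,0],[0,0,0],[0,0,0],[0,0,0],[0,0,0]],"slide":[[0.015,0.025,0],[0.015,0.025,0],[0.015,0.025,0],[0.015,0.025,0],[0.015,0.025,0],[0.015,0.025,0],[0.015,0.025,0],[0.015,0.025,0]],"jaw":[0.32,0.32,0.32,0.32,0.32,0.32,0.32,0.32]}'
```

```text
time_s: 12.42
ee_pos: [0.615, -0.0268, 0.048]
tool_rot: [-0.0, 0.997, 0.073, 0.0]
force: [-2.1, 2.2, 7.4]
width: 0.0563
gripper_force: 3.7
```

```bash
python3 -m inch '{"delta_rot":[[0,0,0],[0,0,0],[0,0,0],[0,0,0],[0,0,0],[0,0,0],[0,0,0],[0,0,0]],"slide":[[0.015,0.025,-0.002],[0.015,0.025,0],[0.015,0.025,0],[0.015,0.025,0],[0.015,0.025,0],[0.015,0.025,0],[0.015,0.025,0],[0.015,0.025,0]],"jaw":[0.32,0.32,0.32,0.32,0.32,0.32,0.32,0.32]}'
```

```text
time_s: 13.42
ee_pos: [0.6238, -0.0376, 0.048]
tool_rot: [-0.0, 0.997, 0.073, 0.0]
force: [-1.2, 1.4, 6.8]
width: 0.0562
gripper_force: 3.2
```

```bash
python3 - <<'E'
from wl import *
p=get_image('wrist'); k,W,a,E=lines(p); th=np.deg2rad(9.25); n=np.array([np.cos(th),np.sin(th)])
s=env.read_state();print('yaw',a,'edge',[np.array([np.polyval(k,y),y])@n*1e3 for y in (0,-.08)],W.min(0),W.max(0),s['force'],s['wrist_torque'])
E
```

```text
yaw 9.186354928407287 edge [np.float64(660.139862081588), np.float64(660.0498422495177)] [ 0.66668374 -0.09975479] [0.68516232 0.01356258] [-0.24498219  1.81781884  5.65387639] [0.23071242 0.09886403 0.00497751]
```

```bash
python3 -m inch '{"delta_rot":[[0,0,0],[0,0,0],[0,0,0],[0,0,0],[0,0,0],[0,0,0],[0,0,0],[0,0,0],[0,0,0],[0,0,0]],"slide":[[0.015,0.025,-0.001],[0.015,0.025,0],[0.015,0.025,0],[0.015,0.025,0],[0.015,0.025,0],[0.015,0.025,0],[0.015,0.025,0],[0.015,0.025,0],[0.015,0.025,0],[0.015,0.025,0]],"jaw":[0.32,0.32,0.32,0.32,0.32,0.32,0.32,0.32,0.32,0.32]}'
```

```text
time_s: 14.72
ee_pos: [0.6348, -0.0511, 0.048]
tool_rot: [-0.0, 0.997, 0.073, 0.0]
force: [-0.7, 1.7, 6.4]
width: 0.0562
gripper_force: 2.9
```

```bash
python3 -m inch '{"delta_rot":[[0,0,0],[0,0,0],[0,0,0],[0,0,0],[0,0,0],[0,0,0]],"slide":[[0.015,0.025,0],[0.015,0.025,0],[0.015,0.025,0],[0.015,0.025,0],[0.015,0.025,0],[0.015,0.025,0]],"jaw":[0.32,0.32,0.32,0.32,0.32,0.32]}'
python3 - <<'E'
from wl import *
p=get_image('wrist'); save(p,'w4'); k,W,a,E=lines(p); th=np.deg2rad(9.25); n=np.array([np.cos(th),np.sin(th)])
s=env.read_state();print('yaw',a,'edge',[np.array([np.polyval(k,y),y])@n*1e3 for y in (0,-.08)],W.min(0),W.max(0),s['force'],s['wrist_torque'])
p=get_image('scene'); im=cv2.resize(p['img'][170:320,170:370],(800,600),interpolation=cv2.INTER_CUBIC); save(dict(img=im),'s4')
E
```

```text
time_s: 15.48
ee_pos: [0.6415, -0.0592, 0.048]
tool_rot: [-0.0, 0.997, 0.073, 0.0]
force: [-0.9, 1.2, 6.0]
width: 0.0563
gripper_force: 2.9
yaw 9.185192877888152 edge [np.float64(674.1356390227926), np.float64(674.0439758833608)] [ 0.68438457 -0.12141487] [ 0.70286441 -0.00809676] [0.18190201 0.73167324 5.43615804] [1.98170853e-01 8.41249344e-02 1.22703559e-04]
```

View pics/s4.png

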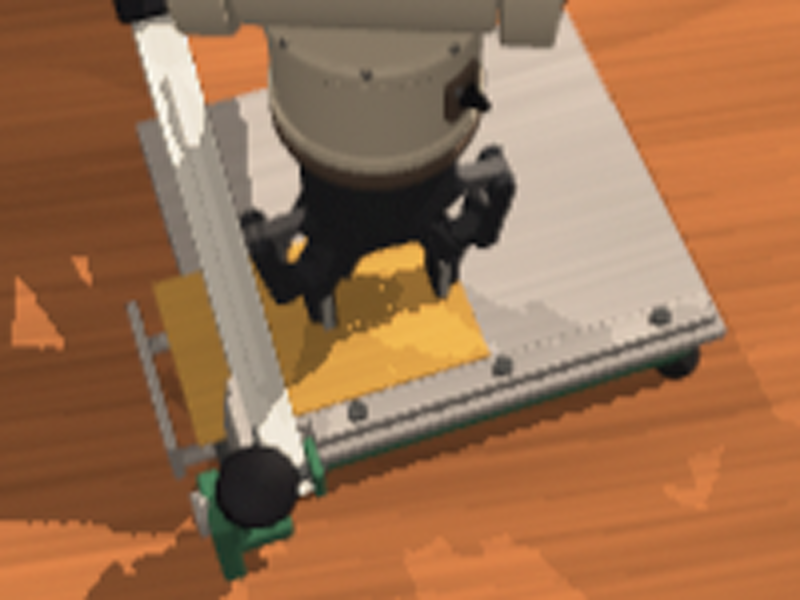

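The crop shows the sheet nearly home. Its far edge is just short of the fence, and its right end, (155,285)–(200,445), is a few mm short of the stop plate, (130,305)–(180,470). The wrist link is close to the raised bar's pad at about (140,10), so I'll check that clearance before going on.

```bash
python3 - <<'E'
from h import *
p=get_image('scene')
im=cv2.resize(p['img'][60:300,120:400],(700,600),interpolation=cv2.INTER_CUBIC); save(dict(img=im),'s5')
A=unproj(p,np.ones((420,560),bool))
o=np.array([.5997,-.039]); th=np.deg2rad(9.25); n=np.array([np.cos(th),np.sin(th)]); t=np.array([-n[1],n[0]])
x=(A[:,:2]-o)@n; y=(A[:,:2]-o)@t; z=A[:,2]
for lo,hi in((.07,.11),(.11,.15),(.15,.19),(.19,.23),(.23,.27),(.27,.33),(.33,.4)):
    m=(z>lo)&(z<hi)&(x>-.22)&(x<.10)&(y>-.2)&(y<.05)
    print(lo,np.histogram(y[m],bins=np.arange(-.14,.03,.01))[0], np.round([x[m].min(),x[m].max()],3) if m.any() else '')
E
```

```text
0.07 [  0   0  80 103  89   8  27  70  31   0   0   0   0   0  42  49] [0.025 0.1  ]
0.11 [  0   0 143 193 133  48  30  11  68  41  14  13  16  33  29   0] [-0.021  0.074]
0.15 [  0   0 136 203 159  59  30  70  40  27  19  16  13  10   9  24] [-0.076  0.077]
0.19 [  0  31 134 140  31   0   0  24  57  55  56  45  42  24   9   0] [-0.108  0.077]
0.23 [ 0  0  0  0  0  0 53 99 83 76 68 64 58 46 30 13] [0.017 0.088]
0.27 [  0   0   0   0   0   1  53 193 186 188 181 171 127 118  72   6] [0.034 0.09 ]
0.33 [  0   0  43 258 176 212 193 194 205 234 257 240 248 176 104  87] [-0.126  0.1  ]
```

View pics/s5.png

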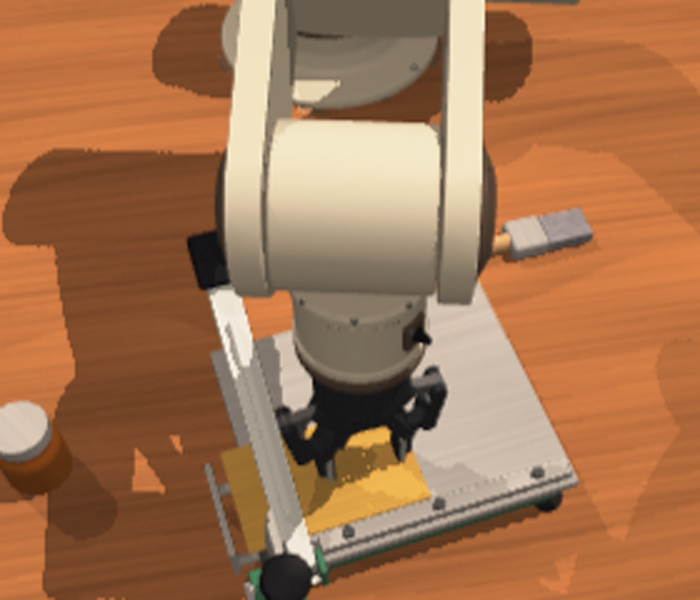

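The wrist links are above z 0.33, well over the pad at z 0.22, so they are clear. The right finger knuckle, at shear y of about -75 mm, would end close to the bar. I'll push to the fence first, then set the fingers down again farther left for the slide to the stop.

```bash
python3 -m inch '{"delta_rot":[[0,0,0],[0,0,0],[0,0,0],[0,0,0],[0,0,0],[0,0,0]],"slide":[[0.027,0,0.001],[0.027,0,0],[0.027,0,0],[0.027,0,0],[0.016,0,0],[0,0,0]],"jaw":[0.32,0.32,0.32,0.32,0.32,0.32]}'
python3 - <<'E'
from wl import *
p=get_image('wrist'); k,W,a,E=lines(p); th=np.deg2rad(9.25); n=np.array([np.cos(th),np.sin(th)])
s=env.read_state();print('yaw',a,'edge',[np.array([np.polyval(k,y),y])@n*1e3 for y in (0,-.08)],s['force'],s['wrist_torque'])
E
python3 -m inch '{"delta_rot":[[0,0,0],[0,0,0]],"slide":[[0.02,0,0],[0,0,0]],"jaw":[0.32,0.32]}'
python3 - <<'E'
from wl import *
p=get_image('wrist'); k,W,a,E=lines(p); th=np.deg2rad(9.25); n=np.array([np.cos(th),np.sin(th)])
s=env.read_state();print('yaw',a,'edge',[np.array([np.polyval(k,y),y])@n*1e3 for y in (0,-.08)],s['force'],s['wrist_torque'])
E
```

```text
time_s: 16.38
ee_pos: [0.6487, -0.0583, 0.0479]
tool_rot: [0.0, 0.997, 0.073, 0.0]
force: [-1.6, 0.7, 7.2]
width: 0.0562
gripper_force: 3.4
yaw 8.566047287374062 edge [np.float64(679.3802044397526), np.float64(678.4144761055227)] [-2.60956743 -0.36950414  5.92023534] [-0.06602689  0.3099897   0.01830801]
time_s: 16.68
ee_pos: [0.6499, -0.0582, 0.0479]
tool_rot: [0.0, 0.997, 0.073, 0.0]
force: [-2.0, 0.1, 6.4]
width: 0.0563
gripper_force: 3.4
yaw 8.74609235845274 edge [np.float64(679.1606930756014), np.float64(678.4488368002952)] [-2.06542514 -0.38249922  6.79843285] [-0.052509    0.38762993 -0.03000212]
```

```bash
python3 - <<'E'
from h import *
p=get_image('wrist'); im=cv2.resize(p['img'][80:200,120:560],(800,436),interpolation=cv2.INTER_CUBIC)[:300]; save(dict(img=im),'w5')
E
```

```text
(no output)
```

View pics/w5.png

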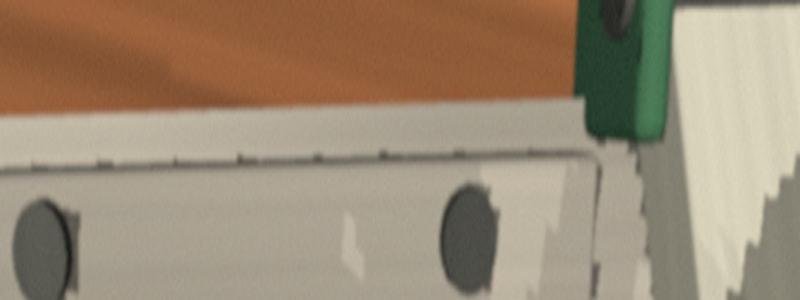

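That crop stopped at v≈162 and shows only the fence top and its bolts, so I'll measure the boundary numerically.

```bash
python3 - <<'E'
from wl import *
p=get_image('wrist'); h=cv2.cvtColor(p['img'],cv2.COLOR_RGB2HSV)
for u in (150,180,230,280,330,380,430,445):
    print(u,'S',h[146:166,u,1].tolist(),'V',h[146:166,u,2].tolist())
k,W,a,E=lines(p); print([tuple(map(int,x)) for x in E[::6]])
print(np.round([proj(p,[.5997+.0987*0+x*np.cos(.1614)-y*np.sin(.1614),-.039+x*np.sin(.1614)+y*np.cos(.1614),z])[0].tolist() for x,y,z in((.095,.02,.05),(.095,-.08,.05),(.095,.02,.062),(.095,-.08,.062))],1))
E
```

```text
150 S [23, 23, 31, 23, 22, 23, 19, 26, 18, 20, 23, 18, 26, 23, 27, 23, 27, 33, 39, 34] V [90, 90, 90, 88, 92, 90, 92, 88, 85, 89, 90, 86, 87, 87, 86, 90, 84, 92, 111, 142]
180 S [38, 39, 36, 34, 35, 37, 38, 35, 36, 36, 34, 35, 38, 39, 38, 41, 36, 38, 34, 34] V [168, 169, 169, 167, 168, 167, 169, 166, 165, 163, 163, 162, 161, 163, 163, 163, 164, 163, 165, 163]
230 S [38, 41, 38, 38, 38, 38, 37, 39, 39, 38, 36, 38, 37, 39, 38, 39, 39, 37, 38, 36] V [169, 170, 169, 167, 167, 168, 167, 165, 163, 163, 164, 166, 165, 165, 166, 163, 164, 166, 166, 168]
280 S [39, 39, 38, 39, 36, 36, 37, 40, 37, 37, 36, 37, 37, 37, 38, 37, 37, 38, 38, 32] V [171, 170, 169, 170, 170, 168, 166, 167, 167, 167, 168, 165, 167, 167, 170, 166, 166, 168, 167, 166]
330 S [39, 39, 36, 39, 38, 38, 37, 40, 39, 38, 38, 36, 39, 40, 35, 35, 37, 36, 37, 36] V [171, 172, 171, 169, 169, 170, 166, 167, 170, 170, 169, 168, 168, 167, 166, 166, 165, 170, 172, 164]
380 S [23, 23, 29, 23, 29, 23, 26, 27, 20, 22, 19, 26, 23, 19, 33, 33, 38, 38, 35, 35] V [78, 77, 79, 79, 78, 78, 79, 76, 77, 80, 79, 77, 78, 81, 100, 141, 166, 167, 159, 151]
430 S [36, 39, 37, 35, 36, 38, 38, 36, 37, 39, 37, 35, 37, 37, 38, 38, 38, 34, 37, 35] V [170, 171, 167, 168, 168, 167, 170, 168, 171, 172, 171, 169, 167, 167, 166, 167, 168, 165, 151, 144]
445 S [38, 37, 37, 37, 37, 34, 38, 35, 34, 38, 39, 33, 36, 34, 33, 39, 35, 36, 35, 35] V [154, 153, 153, 153, 151, 148, 140, 132, 128, 127, 124, 122, 120, 114, 107, 118, 139, 155, 168, 174]
[(168, 170), (192, 170), (216, 169), (240, 169), (264, 169), (288, 168), (312, 168), (336, 168), (360, 168), (384, 168), (408, 168), (432, 169), (456, 169)]
[[157.3 164.9]
 [417.2 160.7]
 [146.3 169.8]
 [429.4 165.2]]
```

```bash
python3 - <<'E'
from wl import *
p=get_image('wrist'); h=cv2.cvtColor(p['img'],cv2.COLOR_RGB2HSV)
for u in (172,200,240,290,330,370,400,430,450,470,490):
    print(u,'S',h[160:176,u,1].tolist(),'V',h[160:176,u,2].tolist())
E
```

```text
172 S [39, 39, 38, 38, 36, 38, 37, 36, 44, 93, 136, 151, 146, 146, 148, 146] V [164, 162, 163, 162, 165, 167, 166, 158, 149, 159, 199, 221, 226, 225, 224, 224]
200 S [39, 36, 39, 40, 37, 39, 36, 33, 63, 118, 146, 148, 147, 143, 142, 138] V [164, 165, 164, 165, 167, 165, 163, 155, 159, 196, 222, 227, 225, 224, 224, 224]
240 S [37, 34, 34, 36, 38, 37, 36, 43, 90, 139, 152, 155, 153, 151, 155, 151] V [166, 165, 163, 164, 169, 164, 161, 149, 161, 192, 218, 219, 219, 220, 219, 221]
290 S [40, 37, 37, 38, 39, 33, 36, 77, 133, 155, 153, 152, 152, 150, 151, 153] V [165, 167, 165, 168, 165, 164, 148, 149, 177, 202, 213, 211, 210, 211, 211, 211]
330 S [38, 37, 36, 35, 36, 32, 49, 99, 143, 153, 154, 153, 155, 149, 149, 153] V [166, 164, 169, 169, 169, 165, 160, 172, 193, 206, 207, 204, 204, 210, 207, 207]
370 S [36, 37, 35, 38, 37, 35, 57, 119, 150, 152, 152, 153, 151, 153, 154, 154] V [157, 166, 167, 166, 160, 146, 125, 141, 180, 198, 203, 201, 199, 200, 197, 199]
400 S [39, 40, 36, 37, 39, 36, 40, 73, 135, 153, 154, 152, 152, 153, 152, 155] V [190, 187, 189, 187, 181, 169, 159, 153, 172, 195, 199, 201, 201, 200, 199, 198]
430 S [35, 37, 37, 38, 36, 34, 38, 64, 115, 146, 154, 152, 154, 152, 152, 154] V [166, 167, 167, 162, 149, 143, 148, 152, 167, 188, 199, 200, 199, 199, 198, 196]
450 S [36, 39, 39, 37, 35, 35, 37, 57, 113, 149, 151, 152, 153, 153, 150, 154] V [175, 171, 168, 173, 173, 174, 167, 153, 158, 182, 197, 199, 197, 197, 197, 195]
470 S [37, 37, 37, 37, 37, 39, 38, 51, 98, 142, 154, 153, 155, 152, 154, 150] V [195, 192, 193, 188, 185, 177, 170, 156, 159, 181, 199, 203, 203, 213, 217, 219]
490 S [33, 35, 35, 33, 34, 37, 35, 34, 29, 37, 36, 33, 35, 35, 36, 34] V [130, 133, 131, 131, 128, 131, 132, 129, 130, 131, 128, 130, 130, 130, 129, 128]
```

The profile shows the brass hugging the fence on the left, u 172–370, and a wedge opening to the right. The sheet swung about 1.6° clockwise when it met the fence. I'll over-rotate it slightly counter-clockwise and push again.

```bash
python3 -m inch '{"delta_rot":[[0,0,-0.08],[0,0,-0.08],[0,0,-0.08],[0,0,-0.08],[0,0,-0.08],[0,0,0]],"slide":[[0,0,0],[0,0,0],[0,0,0],[0,0,0],[0,0,0],[0,0,0]],"jaw":[0.32,0.32,0.32,0.32,0.32,0.32]}'
cat > pr.py <<'E'
from wl import *
def bound(p,us):
    S=cv2.cvtColor(p['img'],cv2.COLOR_RGB2HSV)[...,1].astype(float); out=[]
    for u in us:
        c=S[145:190,u-1:u+2].mean(1); i=np.nonzero(c>90)[0]
        out.append(round(145+i[0]-(c[i[0]]-90)/(c[i[0]]-c[i[0]-1]),1) if len(i) and i[0] else None)
    s=env.read_state()
    f=[];th=.1614;us=np.array(us)
    a,b=[proj(p,[.5997+.0955*np.cos(th)-y*np.sin(th),-.039+.0955*np.sin(th)+y*np.cos(th),.062])[0] for y in(.02,-.08)]
    f=a[1]+(us-a[0])*(b[1]-a[1])/(b[0]-a[0])
    print('brass',out,'\nfence top',np.round(f,1).tolist(),np.round(s['force'],1),np.round(s['ee_pos'],4))
if __name__=='__main__': bound(get_image('wrist'),[150,172,200,240,290,330,370,400,430,450,470])
E
python3 pr.py; python3 -m inch '{"delta_rot":[[0,0,0],[0,0,0],[0,0,0]],"slide":[[0.025,0,0],[0.025,0,0],[0,0,0]],"jaw":[0.32,0.32,0.32]}'; python3 pr.py
```

```text
time_s: 17.62
ee_pos: [0.6502, -0.0581, 0.048]
tool_rot: [0.0, 0.996, 0.094, 0.0]
force: [1.3, 1.2, 5.1]
width: 0.0562
gripper_force: 2.7
brass [None, np.float64(164.9), np.float64(165.7), np.float64(166.8), np.float64(168.2), np.float64(169.3), np.float64(170.9), np.float64(172.3), np.float64(174.2), np.float64(175.2), np.float64(176.2)] 
fence top [163.5, 164.0, 164.8, 165.8, 167.1, 168.1, 169.1, 169.9, 170.7, 171.2, 171.7] [ 0.9 -0.5  5.3] [ 0.6502 -0.0582  0.0479]
time_s: 18.05
ee_pos: [0.6529, -0.0576, 0.048]
tool_rot: [0.0, 0.996, 0.094, 0.0]
force: [-1.7, -0.5, 7.1]
width: 0.0564
gripper_force: 3.3
brass [None, np.float64(173.1), np.float64(173.7), np.float64(174.8), np.float64(176.0), np.float64(177.1), np.float64(178.3), np.float64(179.4), np.float64(180.9), np.float64(182.0), np.float64(183.0)] 
fence top [171.5, 172.0, 172.7, 173.7, 175.0, 176.0, 177.1, 177.8, 178.6, 179.1, 179.6] [-1.8 -0.7  7.1] [ 0.6529 -0.0576  0.0479]
```

```bash
python3 - <<'E'
from h import *
p=get_image('wrist'); a=p['img'][130:230,140:560]
b=p['img'][150:210,360:500]
im=np.vstack([cv2.resize(a,(800,190),interpolation=cv2.INTER_CUBIC),cv2.resize(b,(800,343),interpolation=cv2.INTER_CUBIC)]); save(dict(img=im),'w6')
E
```

```text
(no output)
```

View pics/w6.png

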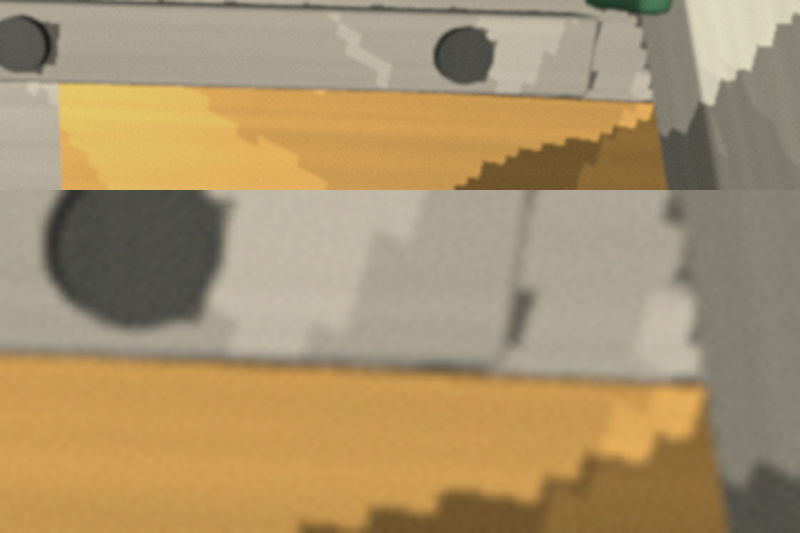

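The crop shows the sheet edge touching the fence on the left, up to u≈370, and falling away past the fence's right end, from about (452,182) to (483,184) in the full image.

```bash
python3 - <<'E'
from pr import *
p=get_image('wrist'); V=np.array(p['view']); C=-V[:3,:3].T@V[:3,3]; print('cam',C)
S=cv2.cvtColor(p['img'],cv2.COLOR_RGB2HSV)[...,1].astype(float)
o=np.array([.5997,-.039]); th=.1614; n=np.array([np.cos(th),np.sin(th)]); t=np.array([-n[1],n[0]])
def sh(W): return np.round(np.c_[(W[:,:2]-o)@n,(W[:,:2]-o)@t]*1e3,1).tolist()
E=[]
for u in (172,200,250,300,350,380,400,420,440,455,460,465,470,475,480):
    c=S[150:200,u-1:u+2].mean(1); i=np.nonzero(c>90)[0][0]; E.append((u,150+i-(c[i]-90)/(c[i]-c[i-1])))
print(sh(plane_pt(p,E,.052))); print('at z .062',sh(plane_pt(p,E,.062)))
# left edge of the sheet
L=[]
for v in range(180,260,8):
    c=S[v-1:v+2,120:240].mean(0); i=np.nonzero(c>90)[0]
    if len(i): L.append((120+i[0],v))
print('left edge',sh(plane_pt(p,L,.052)))
q=get_image('scene'); r=sheet=None
h=cv2.cvtColor(q['img'],cv2.COLOR_RGB2HSV); m=(h[...,0]>17)&(h[...,0]<32)&(h[...,1]>150)
v,u=np.nonzero(m); k=(u>180)&(u<300)&(v>190)&(v<300)
P=np.array(sh(plane_pt(q,np.c_[u,v][k],.052))); print('scene sheet shear-frame',P.min(0),P.max(0))
for x0 in range(0,95,10):
    w=P[abs(P[:,0]-x0)<3]; print(x0,w[:,1].min() if len(w) else None,w[:,1].max() if len(w) else None)
E
```

```text
cam [ 0.71974701 -0.04456485  0.1905776 ]
[[93.4, 16.0], [93.4, 5.3], [93.4, -13.8], [93.4, -33.0], [93.3, -52.2], [93.3, -63.7], [93.2, -71.4], [93.0, -79.1], [92.9, -86.9], [92.6, -92.7], [92.6, -94.6], [92.5, -96.6], [92.4, -98.5], [92.4, -100.5], [92.5, -102.4]]
at z .062 [[95.1, 13.0], [95.1, 3.1], [95.1, -14.6], [95.1, -32.4], [95.1, -50.2], [95.0, -60.9], [94.9, -68.1], [94.8, -75.2], [94.7, -82.4], [94.4, -87.8], [94.4, -89.6], [94.3, -91.4], [94.3, -93.2], [94.2, -95.0], [94.3, -96.8]]
left edge [[90.7, 16.5], [87.5, 16.7], [84.4, 16.8], [81.1, 17.0], [77.9, 16.8], [74.6, 17.0], [71.3, 17.2], [67.9, 17.3], [64.5, 17.1], [61.0, 17.3]]
scene sheet shear-frame [  -5.1 -141.6] [92.2 16.7]
0 -138.8 -116.3
10 -139.7 -59.7
20 -140.1 -1.9
30 -140.5 5.6
40 -140.8 2.3
50 -140.6 0.2
60 -140.9 15.9
70 -141.2 15.7
80 -141.6 15.3
90 -140.0 16.0
```

The sheet is 1.4° clockwise: its left edge, its right end and the visible far edge all agree. I'll lift, shift the fingers left for clearance from the bar, set down again, and correct the yaw while the sheet is sliding, when turning it meets less friction.

```bash
python3 -m inch '{"delta_rot":[[0,0,0],[0,0,0],[0,0,0.15],[0,0,0.15],[0,0,0.15],[0,0,0],[0,0,0],[0,0,0]],"slide":[[0,0,-0.05],[0,0,-0.05],[-0.03,-0.04,0],[-0.03,-0.04,0],[-0.03,-0.04,0],[0,0,0.05],[0,0,0.035],[0,0,0]],"jaw":[0.32,0.32,0.32,0.32,0.32,0.32,0.32,0.32]}'; python3 -m inch '{"delta_rot":[[0,0,0],[0,0,0],[0,0,0]],"slide":[[0,0,0.008],[0,0,0.004],[0,0,0]],"jaw":[0.32,0.32,0.32]}'
```

```text
time_s: 19.25
ee_pos: [0.6462, -0.0514, 0.0483]
tool_rot: [-0.0, 0.998, 0.07, -0.0]
force: [0.7, -0.1, 0.2]
width: 0.0566
gripper_force: 0.0
time_s: 19.62
ee_pos: [0.6463, -0.0514, 0.048]
tool_rot: [-0.0, 0.998, 0.07, 0.0]
force: [-0.8, -0.1, 2.2]
width: 0.0563
gripper_force: 1.0
```

```bash
python3 -m inch '{"delta_rot":[[0,0,0],[0,0,0],[0,0,0]],"slide":[[0,0,0.005],[0,0,0.003],[0,0,0]],"jaw":[0.32,0.32,0.32]}'; python3 -m inch '{"delta_rot":[[0,0,0],[0,0,-0.07],[0,0,-0.07],[0,0,-0.07],[0,0,-0.07],[0,0,0]],"slide":[[-0.02,0,0],[-0.02,0,0],[-0.02,0,0],[-0.02,0,0],[-0.02,0,0],[0,0,0]],"jaw":[0.32,0.32,0.32,0.32,0.32,0.32]}'
cat > st.py <<'E'
from pr import *
o=np.array([.5997,-.039]); th=.1614; n=np.array([np.cos(th),np.sin(th)]); t=np.array([-n[1],n[0]])
def sh(W): return np.c_[(W[:,:2]-o)@n,(W[:,:2]-o)@t]*1e3
p=get_image('wrist'); S=cv2.cvtColor(p['img'],cv2.COLOR_RGB2HSV)[...,1].astype(float)
f0=proj(p,[*(o+.09*n+.0*t),.052])[0]; 
E=[]
for u in range(180,490,10):
    c=S[130:215,u-1:u+2].mean(1); i=np.nonzero(c>90)[0]
    if len(i) and i[0]: i=i[0]; E.append((u,130+i-(c[i]-90)/(c[i]-c[i-1])))
A=sh(plane_pt(p,E,.052)); print('edge (shear x,y):',np.round(A[::3],1).tolist(),'slope deg',np.round(np.rad2deg(np.polyfit(-A[:,1],A[:,0],1)[0]),2),'right part',np.round(np.rad2deg(np.polyfit(-A[-8:,1],A[-8:,0],1)[0]),2))
v0=int(E[2][1]); L=[]
for v in range(v0+8,v0+80,6):
    c=S[v-1:v+2,90:280].mean(0); i=np.nonzero(c>90)[0]
    if len(i) and i[0]: i=i[0]; L.append((90+i-(c[i]-90)/(c[i]-c[i-1]),v))
B=sh(plane_pt(p,L,.052)); k=np.polyfit(B[:,0],B[:,1],1); print('left edge yaw deg',np.round(np.rad2deg(np.arctan(k[0])),2),'y at x=90,45:',np.round(np.polyval(k,[90,45]),1))
s=env.read_state(); w=s['tool_rot']; print('tool shear',np.round(sh(np.array([s['ee_pos']])),1),'tool yaw-fence',np.round(np.rad2deg(2*np.arctan2(w[2],w[1])-th),2),'F',np.round(s['force'],1),s['time_s'])
E
python3 st.py
```

```text
time_s: 20.0
ee_pos: [0.6464, -0.0514, 0.0479]
tool_rot: [0.0, 0.998, 0.07, 0.0]
force: [-2.9, 0.1, 8.4]
width: 0.0563
gripper_force: 3.9
time_s: 20.75
ee_pos: [0.6408, -0.0523, 0.048]
tool_rot: [0.0, 0.996, 0.085, 0.001]
force: [0.3, -0.4, 6.5]
width: 0.0568
gripper_force: 2.9
edge (shear x,y): [[88.5, 15.2], [88.8, 3.8], [89.0, -7.5], [89.2, -18.8], [89.4, -30.2], [89.7, -41.5], [89.9, -52.8], [90.2, -64.1], [90.5, -75.4], [90.8, -86.7]] slope deg 1.21 right part 1.16
left edge yaw deg 1.09 y at x=90,45: [18.9 18.1]
tool shear [[ 38.4 -19.7]] tool yaw-fence 0.48 F [ 0.7 -0.2  5.2] 20.8
```

```bash
python3 -m inch '{"delta_rot":[[0,0,0],[0,0,0],[0,0,0],[0,0,0],[0,0,0]],"slide":[[0.013,0.02,0.003],[0.013,0.02,0],[0.013,0.02,0],[0.013,0.02,0],[0,0,0]],"jaw":[0.32,0.32,0.32,0.32,0.32]}'; python3 st.py
```

```text
time_s: 21.42
ee_pos: [0.6447, -0.0565, 0.0479]
tool_rot: [0.0, 0.996, 0.085, 0.001]
force: [-0.8, 0.8, 7.7]
width: 0.0563
gripper_force: 4.0
edge (shear x,y): [[91.8, 10.5], [92.0, -0.9], [92.2, -12.2], [92.4, -23.6], [92.6, -34.9], [92.9, -46.3], [93.2, -57.6], [93.4, -68.9], [93.7, -80.2], [94.0, -91.5]] slope deg 1.19 right part 0.91
left edge yaw deg 1.03 y at x=90,45: [14.1 13.3]
tool shear [[ 41.6 -24.5]] tool yaw-fence 0.47 F [-0.1  1.4  8. ] 21.475
```

```bash
python3 -m inch '{"delta_rot":[[0,0,0],[0,0,0],[0,0,0],[0,0,0],[0,0,0]],"slide":[[0.015,0.012,0],[0.015,0.012,0],[0.015,0.012,0],[0.015,0.012,0],[0,0,0]],"jaw":[0.32,0.32,0.32,0.32,0.32]}'; python3 st.py
```

```text
time_s: 22.1
ee_pos: [0.6486, -0.0586, 0.0479]
tool_rot: [-0.0, 0.996, 0.085, 0.0]
force: [-2.7, 1.3, 10.3]
width: 0.0561
gripper_force: 4.6
edge (shear x,y): [[93.8, 7.8], [93.7, -3.6], [93.8, -14.9], [93.7, -26.3], [93.7, -37.7], [93.7, -49.1], [93.7, -60.5], [93.6, -71.9], [93.6, -83.3], [95.0, -94.5]] slope deg 0.42 right part 4.31
left edge yaw deg -0.04 y at x=90,45: [11. 11.]
tool shear [[ 45.1 -27.2]] tool yaw-fence 0.48 F [-2.1  2.2  9. ] 22.15
```

```bash
python3 -m inch '{"delta_rot":[[0,0,0],[0,0,0],[0,0,0],[0,0,0],[0,0,0]],"slide":[[0,0,-0.004],[0,0.016,0],[0,0.016,0],[0,0.016,0],[0,0,0]],"jaw":[0.32,0.32,0.32,0.32,0.32]}'; python3 st.py
```

```text
time_s: 22.78
ee_pos: [0.649, -0.0614, 0.048]
tool_rot: [-0.0, 0.996, 0.085, 0.0]
force: [-0.9, 1.4, 6.8]
width: 0.0562
gripper_force: 3.3
edge (shear x,y): [[93.8, 5.0], [93.7, -6.4], [93.7, -17.8], [93.7, -29.2], [93.7, -40.6], [93.7, -52.0], [93.7, -63.4], [93.6, -74.8], [93.6, -86.2], [95.2, -97.3]] slope deg -1.18 right part -18.61
left edge yaw deg -0.09 y at x=90,45: [8.1 8.1]
tool shear [[ 45.1 -30.1]] tool yaw-fence 0.48 F [-1.   1.   5.2] 22.825
```

```bash
python3 -m inch '{"delta_rot":[[0,0,0],[0,0,0],[0,0,0]],"slide":[[0.003,0.014,0.001],[0.003,0.014,0],[0,0,0]],"jaw":[0.32,0.32,0.32]}'; python3 st.py;  python3 -m inch '{"delta_rot":[[0,0,0],[0,0,0],[0,0,0]],"slide":[[0,0.014,0],[0,0.014,0],[0,0,0]],"jaw":[0.32,0.32,0.32]}'; python3 st.py
```

```text
time_s: 23.2
ee_pos: [0.6493, -0.0618, 0.0479]
tool_rot: [-0.001, 0.996, 0.085, 0.0]
force: [-7.0, 12.4, 10.0]
width: 0.0561
gripper_force: 5.1
edge (shear x,y): [[93.7, 4.5], [93.8, -6.8], [93.7, -18.2], [93.6, -29.6], [93.7, -41.0], [93.6, -52.4], [93.6, -63.8], [93.6, -75.2], [93.6, -86.6], [95.1, -97.7]] slope deg -1.4 right part -21.88
left edge yaw deg -0.07 y at x=90,45: [7.8 7.8]
tool shear [[ 45.2 -30.5]] tool yaw-fence 0.51 F [-5.8 12.   9.4] 23.25
time_s: 23.62
ee_pos: [0.6493, -0.062, 0.048]
tool_rot: [-0.002, 0.996, 0.085, -0.0]
force: [-9.6, 25.6, 13.3]
width: 0.056
gripper_force: 5.3
edge (shear x,y): [[93.7, 4.5], [93.7, -6.9], [93.7, -18.3], [93.6, -29.7], [93.7, -41.1], [93.7, -52.5], [93.6, -63.9], [93.6, -75.3], [93.6, -86.7], [95.1, -97.8]] slope deg 0.46 right part 4.32
left edge yaw deg -0.09 y at x=90,45: [7.7 7.8]
tool shear [[ 45.3 -30.6]] tool yaw-fence 0.54 F [-9.8 25.7 14. ] 23.675
```

Lateral force is 25 N and the tool has stopped, so the gripper is against the hold-down bar. I'll unload sideways, lift, and set down farther left with a narrower opening.

```bash
python3 -m inch '{"delta_rot":[[0,0,0],[0,0,0],[0,0,0]],"slide":[[0,-0.02,0],[0,-0.02,0],[0,-0.004,0]],"jaw":[0.32,0.32,0.32]}'; python3 -m inch '{"delta_rot":[[0,0,0],[0,0,0],[0,0,0]],"slide":[[0,0,-0.03],[0,0,-0.05],[0,0,0]],"jaw":[0.32,0.32,0.32]}'; python3 st.py; python3 - <<'E'
from st import *
q=get_image('scene'); h=cv2.cvtColor(q['img'],cv2.COLOR_RGB2HSV); m=(h[...,0]>17)&(h[...,0]<32)&(h[...,1]>150)
v,u=np.nonzero(m); P=sh(plane_pt(q,np.c_[u,v],.052)); P=P[(P[:,1]>-165)&(P[:,1]<25)&(P[:,0]>-20)&(P[:,0]<105)]
for x0 in range(0,95,15): w=P[abs(P[:,0]-x0)<3]; print(x0,np.round([w[:,1].min(),w[:,1].max()],1) if len(w) else None)
A=unproj(q,np.ones((420,560),bool)); B=sh(A); z=A[:,2]
m=(abs(B[:,0]-45)<60)&(B[:,1]<-125)&(B[:,1]>-175)&(z>.05)&(z<.075)
print('stop-ish pts y hist',np.histogram(B[m,1],bins=np.arange(-175,-124,2.5)))
print(models.place_of(q,'holddown_pad')[:1])
E
```

```text
time_s: 24.05
ee_pos: [0.6494, -0.0617, 0.048]
tool_rot: [-0.0, 0.996, 0.085, 0.0]
force: [-3.5, 2.8, 7.0]
width: 0.0565
gripper_force: 3.2
time_s: 24.42
ee_pos: [0.6494, -0.0623, 0.0525]
tool_rot: [0.0, 0.996, 0.085, 0.0]
force: [-0.5, 1.5, 0.8]
width: 0.0561
gripper_force: 0.0
edge (shear x,y): [[93.8, 5.1], [93.7, -6.6], [93.8, -18.3], [93.7, -30.1], [93.7, -41.8], [93.7, -53.6], [93.7, -65.3], [93.7, -77.1], [94.0, -88.8], [95.0, -100.4]] slope deg -1.23 right part -17.13
left edge yaw deg -0.17 y at x=90,45: [7.7 7.9]
tool shear [[ 45.3 -30.9]] tool yaw-fence 0.47 F [0.  1.7 1.3] 24.475
edge (shear x,y): [[93.7, 5.1], [93.8, -6.6], [93.7, -18.3], [93.7, -30.1], [93.7, -41.8], [93.7, -53.5], [93.7, -65.3], [93.7, -77.0], [93.9, -88.8], [95.0, -100.3]] slope deg -1.22 right part -16.82
left edge yaw deg -0.18 y at x=90,45: [7.7 7.9]
tool shear [[ 45.3 -30.9]] tool yaw-fence 0.47 F [0.2 1.8 1.8] 24.525
0 [-150.2  -61.7]
15 [-149.6  -13.6]
30 [-150.5   -1.4]
45 [-150.5   -2.2]
60 [-150.    6.]
75 [-150.8    6.3]
90 [-150.3    6.3]
stop-ish pts y hist (array([ 0,  0,  0,  0,  0,  0,  7, 49, 49, 44, 52, 50, 50, 51, 48, 52, 49,
       49, 43, 41]), array([-175. , -172.5, -170. , -167.5, -165. , -162.5, -160. , -157.5,
       -155. , -152.5, -150. , -147.5, -145. , -142.5, -140. , -137.5,
       -135. , -132.5, -130. , -127.5, -125. ]))
[{'centre': [0.5306, -0.1575, 0.2144], 'score': 0.77}]
```

```bash
python3 -m inch '{"delta_rot":[[0,0,0],[0,0,0],[0,0,0],[0,0,0],[0,0,0],[0,0,0],[0,0,0],[0,0,0]],"slide":[[0,-0.03,-0.05],[0,-0.07,-0.05],[0,-0.07,0],[0,-0.07,0],[0,0,0],[0,0,0.04],[0,0,0.03],[0,0,0]],"jaw":[0.32,-0.06,-0.06,-0.06,-0.06,-0.06,-0.06,-0.06]}'; python3 -m inch '{"delta_rot":[[0,0,0],[0,0,0],[0,0,0]],"slide":[[0,0,0.015],[0,0,0.015],[0,0,0]],"jaw":[-0.06,-0.06,-0.06]}'
```

```text
time_s: 25.62
ee_pos: [0.6467, -0.0481, 0.0537]
tool_rot: [-0.0, 0.996, 0.085, -0.0]
force: [-0.1, -0.3, -1.1]
width: 0.0402
gripper_force: 0.0
time_s: 26.0
ee_pos: [0.6468, -0.048, 0.0521]
tool_rot: [-0.0, 0.996, 0.085, -0.0]
force: [-0.3, -0.5, -0.5]
width: 0.0397
gripper_force: 0.0
```

```bash
python3 -m inch '{"delta_rot":[[0,0,0],[0,0,0],[0,0,0]],"slide":[[0,0,0.012],[0,0,0.012],[0,0,0]],"jaw":[-0.06,-0.06,-0.06]}'; python3 -m inch '{"delta_rot":[[0,0,0],[0,0,0]],"slide":[[0,0,0.008],[0,0,0]],"jaw":[-0.06,-0.06]}'
```

```text
time_s: 26.38
ee_pos: [0.6468, -0.048, 0.0507]
tool_rot: [-0.0, 0.996, 0.085, 0.0]
force: [-0.1, 0.1, 0.4]
width: 0.0402
gripper_force: 0.5
time_s: 26.62
ee_pos: [0.6469, -0.048, 0.0507]
tool_rot: [0.0, 0.996, 0.085, 0.0]
force: [-3.6, 0.5, 6.0]
width: 0.0403
gripper_force: 3.0
```

```bash
python3 -m inch '{"delta_rot":[[0,0,0],[0,0,0],[0,0,0]],"slide":[[0,0.014,0],[0,0.014,0],[0,0,0]],"jaw":[-0.06,-0.06,-0.06]}'; python3 st.py;  python3 -m inch '{"delta_rot":[[0,0,0],[0,0,0],[0,0,0]],"slide":[[0,0.014,0],[0,0.014,0],[0,0,0]],"jaw":[-0.06,-0.06,-0.06]}'; python3 st.py
```

```text
time_s: 27.0
ee_pos: [0.6474, -0.0495, 0.0507]
tool_rot: [-0.0, 0.996, 0.085, 0.0]
force: [-0.1, 1.8, 4.9]
width: 0.0401
gripper_force: 2.6
edge (shear x,y): [[93.7, 6.0], [93.7, -5.6], [93.7, -17.2], [93.7, -28.8], [93.7, -40.4], [93.7, -52.0], [93.6, -63.6], [93.6, -75.3], [93.6, -86.9]] slope deg 0.2 right part 2.86
left edge yaw deg -0.08 y at x=90,45: [7.4 7.5]
tool shear [[ 45.3 -18.1]] tool yaw-fence 0.48 F [-0.3  2.1  4.7] 27.05
time_s: 27.42
ee_pos: [0.6477, -0.0512, 0.0507]
tool_rot: [-0.0, 0.996, 0.085, 0.0]
force: [-0.2, 1.5, 5.6]
width: 0.0399
gripper_force: 2.5
edge (shear x,y): [[93.8, 4.4], [93.7, -7.2], [93.7, -18.9], [93.7, -30.5], [93.7, -42.1], [93.7, -53.7], [93.6, -65.3], [93.7, -76.9], [93.6, -88.6]] slope deg 0.23 right part 3.08
left edge yaw deg -0.12 y at x=90,45: [7.5 7.5]
tool shear [[ 45.4 -19.7]] tool yaw-fence 0.48 F [-0.3  2.   5.8] 27.475
```

```bash
python3 -m inch '{"delta_rot":[[0,0,0],[0,0,0],[0,0,0],[0,0,0]],"slide":[[0,0,0.003],[0,0.014,0],[0,0.014,0],[0,0.014,0]],"jaw":[-0.06,-0.06,-0.06,-0.06]}'; python3 st.py; python3 - <<'E'
from h import *
q=get_image('scene'); a=q['img'][225:300,195:295]
save(dict(img=cv2.resize(a,(800,600),interpolation=cv2.INTER_CUBIC)),'s7')
E
```

```text
time_s: 27.98
ee_pos: [0.6482, -0.0535, 0.0507]
tool_rot: [-0.0, 0.996, 0.085, 0.001]
force: [-0.2, 3.4, 6.4]
width: 0.0403
gripper_force: 3.4
edge (shear x,y): [[93.8, 5.9], [93.8, -5.7], [93.7, -17.4], [93.7, -29.0], [93.7, -40.6], [93.7, -52.2], [93.7, -63.8], [93.5, -75.5], [93.6, -87.1], [95.0, -98.5]] slope deg 0.33 right part 3.87
left edge yaw deg -0.16 y at x=90,45: [7.4 7.6]
tool shear [[ 45.5 -22.2]] tool yaw-fence 0.48 F [-0.2  3.1  6.6] 28.025
```

View pics/s7.png

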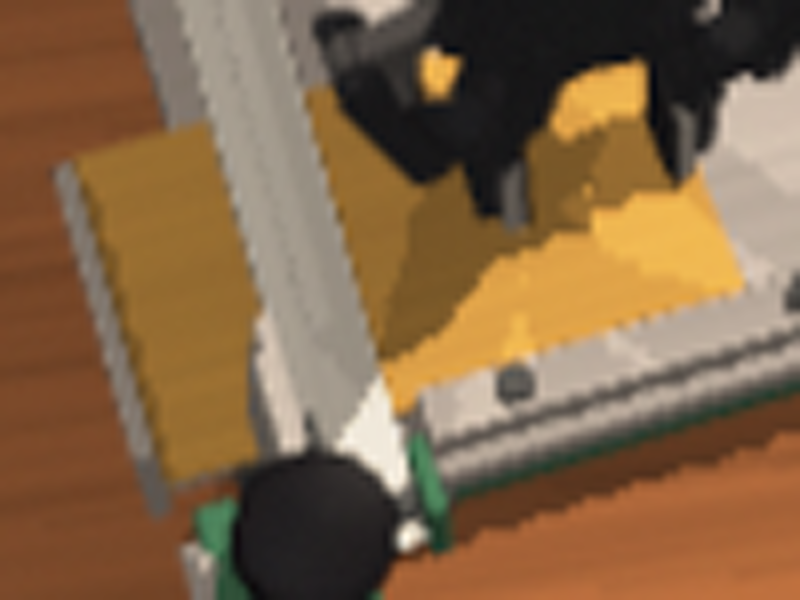

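The crop shows the sheet's right end lying along the whole stop plate, (75,165)–(165,490), and its far edge on the fence. The fingers now slip at 3.3 N while the sheet stays put, so it is home. I'll lift off and go to the pad.

```bash
python3 -m inch '{"delta_rot":[[0,0,0],[0,0,0],[0,0,0],[0,0,0],[0,0,0],[0,0,0],[0,0,0],[0,0,0],[0,0,0],[0,0,0]],"slide":[[0,0,-0.015],[0,0,-0.1],[0,0,-0.5],[0,0,-0.5],[0,0,-0.5],[0,0,-0.5],[0,0,-0.5],[0,0,-0.5],[0,0,-0.5],[0,0,-0.5]],"jaw":[-0.06,-0.06,-0.06,-0.06,-0.06,-0.06,-1,-1,-1,-1]}'; python3 - <<'E'
from st import *
for nm in('top','scene','wrist'):
    q=get_image(nm); print(nm,[(np.round(a['centre'],4),round(a['score'],2)) for a in models.place_of(q,'holddown_pad')[:1]],[(np.round(a['centre'],4),sh(np.array([a['centre']])).round(1)) for a in models.place_of(q,'right_edge')[:1]+models.place_of(q,'stop_face')[:1]])
E
```

```text
time_s: 29.32
ee_pos: [0.6476, -0.0538, 0.2983]
tool_rot: [-0.0, 0.996, 0.085, 0.0]
force: [0.1, -0.1, 0.1]
width: -0.0001
gripper_force: 0.0Traceback (most recent call last):
  File "<stdin>", line 1, in <module>
  File "st.py", line 10, in <module>
    A=sh(plane_pt(p,E,.052)); print('edge (shear x,y):',np.round(A[::3],1).tolist(),'slope deg',np.round(np.rad2deg(np.polyfit(-A[:,1],A[:,0],1)[0]),2),'right part',np.round(np.rad2deg(np.polyfit(-A[-8:,1],A[-8:,0],1)[0]),2))
         ~~~~~~~~^^^^^^^^^^
  File "h.py", line 15, in plane_pt
    d=np.stack([(uv[:,0]-p['cx'])/p['fx'],(uv[:,1]-p['cy'])/p['fy'],np.ones(len(uv))],1)@V[:3,:3]
                 ~~^^^^^
IndexError: index 0 is out of bounds for axis 1 with size 0
```

```bash
cat > c.py <<'E'
from h import *
o=np.array([.5997,-.039]); th=.1614; n=np.array([np.cos(th),np.sin(th)]); t=np.array([-n[1],n[0]])
def sh(W): W=np.atleast_2d(W); return (np.c_[(W[:,:2]-o)@n,(W[:,:2]-o)@t]*1e3).round(1)
if __name__=='__main__':
    for nm in('top','scene','wrist'):
        q=get_image(nm)
        print(nm,*[(k,sh(a['centre'])[0].tolist(),round(a['centre'][2],3),round(a['score'],2)) for k in('holddown_pad','far_left_corner','far_right_corner','right_edge','stop_face') for a in models.place_of(q,k)[:1]])
        h=cv2.cvtColor(q['img'],cv2.COLOR_RGB2HSV); m=(h[...,0]>17)&(h[...,0]<32)&(h[...,1]>130)
        v,u=np.nonzero(m); P=sh(plane_pt(q,np.c_[u,v],.052)); P=P[(P[:,1]>-165)&(P[:,1]<25)&(P[:,0]>-20)&(P[:,0]<105)]
        if len(P): print({y0:P[abs(P[:,1]-y0)<3][:,0].max() for y0 in (0,-30,-60,-85,-125,-145) if (abs(P[:,1]-y0)<3).any()},{x0:(P[abs(P[:,0]-x0)<3][:,1].min(),P[abs(P[:,0]-x0)<3][:,1].max()) for x0 in (5,30,60,85) if (abs(P[:,0]-x0)<3).any()})
E
python3 c.py
```

```text
top ('holddown_pad', [-84.8, -107.9], 0.219, 0.61) ('far_left_corner', [98.1, 8.0], 0.05, 0.55) ('right_edge', [48.7, -152.6], 0.053, 0.97) ('stop_face', [49.0, -151.6], 0.053, 0.59)
{0: np.float64(94.9), -30: np.float64(93.6), -60: np.float64(82.6), -85: np.float64(88.9), -145: np.float64(17.1)} {5: (np.float64(-152.9), np.float64(6.9)), 30: (np.float64(-151.5), np.float64(5.9)), 60: (np.float64(-99.2), np.float64(6.7)), 85: (np.float64(-95.5), np.float64(5.2))}
scene ('holddown_pad', [-85.2, -106.0], 0.211, 0.81) ('far_left_corner', [94.0, 11.2], 0.047, 0.86) ('far_right_corner', [91.1, -150.6], 0.05, 0.88) ('right_edge', [46.3, -150.2], 0.052, 0.97) ('stop_face', [46.5, -156.2], 0.05, 0.65)
{0: np.float64(91.1), -30: np.float64(91.0), -60: np.float64(90.2), -85: np.float64(92.9), -125: np.float64(80.9), -145: np.float64(95.6)} {5: (np.float64(-151.4), np.float64(6.1)), 30: (np.float64(-151.1), np.float64(5.6)), 60: (np.float64(-150.0), np.float64(6.8)), 85: (np.float64(-152.2), np.float64(6.7))}
wrist ('far_left_corner', [91.0, 4.5], 0.05, 0.83) ('far_right_corner', [97.8, -155.8], 0.055, 0.76) ('right_edge', [46.3, -152.3], 0.051, 0.91) ('stop_face', [46.2, -157.1], 0.051, 0.61)
{0: np.float64(94.0), -30: np.float64(93.3), -60: np.float64(93.5), -85: np.float64(94.7), -125: np.float64(93.0), -145: np.float64(94.2)} {5: (np.float64(-151.8), np.float64(6.7)), 30: (np.float64(-151.7), np.float64(6.4)), 60: (np.float64(-152.1), np.float64(6.1)), 85: (np.float64(-151.7), np.float64(5.8))}
```

```bash
python3 - <<'E'
from c import *
q=get_image('wrist'); h=cv2.cvtColor(q['img'],cv2.COLOR_RGB2HSV)
for x in(.015,.03,.06,.075):
    uv=np.array([proj(q,[*(o+x*n+y*t),.052])[0] for y in np.arange(-.146,-.162,-.001)])
    print(x,uv[0].round().tolist(),uv[-1].round().tolist(),[tuple(int(c) for c in cv2.getRectSubPix(cv2.merge([h[...,1]]),(1,1),tuple(map(float,p)))[0])+tuple(int(c) for c in cv2.getRectSubPix(cv2.merge([h[...,2]]),(1,1),tuple(map(float,p)))[0]) for p in uv])
E
```

```text
0.015 [393.0, 204.0] [408.0, 204.0] [(151, 140), (149, 140), (152, 133), (155, 123), (152, 114), (149, 106), (127, 93), (85, 76), (45, 73), (36, 86), (35, 106), (35, 126), (37, 149), (38, 167), (44, 165), (65, 143), (107, 115)]
0.03 [395.0, 191.0] [409.0, 191.0] [(153, 139), (152, 138), (152, 132), (153, 123), (152, 115), (144, 107), (125, 94), (88, 78), (44, 74), (35, 87), (35, 106), (36, 116), (38, 119), (40, 116), (58, 110), (93, 107), (130, 106)]
0.06 [397.0, 163.0] [412.0, 163.0] [(151, 221), (150, 224), (150, 221), (153, 215), (151, 207), (149, 196), (130, 168), (92, 130), (46, 118), (35, 144), (35, 170), (36, 184), (36, 190), (37, 186), (46, 168), (70, 140), (111, 117)]
0.075 [399.0, 149.0] [414.0, 149.0] [(151, 221), (151, 221), (151, 220), (152, 215), (151, 206), (147, 192), (130, 167), (91, 138), (47, 126), (32, 150), (38, 182), (39, 196), (38, 198), (35, 194), (35, 178), (53, 149), (97, 124)]
```

The boundary at the stop runs from brass straight to steel, with only the stop's shaded face between and no bench showing through, so the sheet is touching. Next is the pad.

```bash
python3 -m inch '{"delta_rot":[[0,0,0],[0,0,0],[0,0,0],[0,0,0],[0,0,0],[0,0,0],[0,0,0],[0,0,0],[0,0,0],[0,0,0]],"slide":[[-0.3,0.2,0],[-0.4,0.25,0],[-0.4,0.25,0],[-0.4,0.25,0],[-0.4,0.25,0],[-0.3,0.19,0],[0,0,0.4],[0,0,0.4],[0,0,0.25],[0,0,0]],"jaw":[-1,-1,-1,-1,-1,-1,-1,-1,-1,-1]}'; python3 - <<'E'
from c import *
s=env.read_state(); print(sh(s['ee_pos']))
q=get_image('wrist'); print([(sh(a['centre'])[0],a['centre'][2],a['score']) for a in models.place_of(q,'holddown_pad')[:2]])
m=models.regions_of(q,'holddown_pad'); P=unproj(q,m[0]['region']); print(np.percentile(P[:,2],[5,50,95]))
E
```

```text
time_s: 31.58
ee_pos: [0.5316, -0.1582, 0.2333]
tool_rot: [-0.0, 0.996, 0.085, -0.001]
force: [-0.0, -0.3, 0.1]
width: 0.0003
gripper_force: 0.0
[[ -86.4 -106.7]]
[(array([ -89.9, -107.2]), 0.2155, 0.63)]
[0.12263355 0.17466858 0.21298237]
```

```bash
python3 -m inch '{"delta_rot":[[0,0,0],[0,0,0],[0,0,0],[0,0,0],[0,0,0],[0,0,0],[0,0,0]],"slide":[[0,0,0.08],[0,0,0.08],[0,0,0.05],[0,0,0.03],[0,0,0.03],[0,0,0.03],[0,0,0]],"jaw":[-1,-1,-1,-1,-1,-1,-1]}'
```

```text
time_s: 32.6
ee_pos: [0.5318, -0.1583, 0.2159]
tool_rot: [-0.0, 0.996, 0.085, -0.0]
force: [0.1, -0.2, 0.4]
width: 0.0002
gripper_force: 0.4
```

```bash
python3 -m inch '{"delta_rot":[[0,0,0],[0,0,0],[0,0,0],[0,0,0],[0,0,0]],"slide":[[-0.057,0,0.092],[-0.057,0,0.092],[-0.057,0,0.092],[-0.057,0,0.092],[-0.057,0,0.092]],"jaw":[-1,-1,-1,-1,-1]}'; python3 -m inch '{"delta_rot":[[0,0,0],[0,0,0],[0,0,0],[0,0,0],[0,0,0]],"slide":[[-0.053,0,0.119],[-0.053,0,0.119],[-0.053,0,0.119],[-0.053,0,0.119],[-0.053,0,0.119]],"jaw":[-1,-1,-1,-1,-1]}'
```

```text
time_s: 33.22
ee_pos: [0.5148, -0.1612, 0.1879]
tool_rot: [-0.0, 0.996, 0.085, 0.0]
force: [2.9, 0.5, 1.2]
width: -0.0002
gripper_force: 1.0
time_s: 33.85
ee_pos: [0.4992, -0.1639, 0.1522]
tool_rot: [-0.0, 0.996, 0.085, 0.0]
force: [2.2, 0.2, 0.6]
width: 0.0001
gripper_force: 0.9
```

```bash
python3 -m inch '{"delta_rot":[[0,0,0],[0,0,0],[0,0,0],[0,0,0],[0,0,0]],"slide":[[-0.035,0,0.125],[-0.035,0,0.125],[-0.035,0,0.125],[-0.035,0,0.125],[-0.035,0,0.125]],"jaw":[-1,-1,-1,-1,-1]}'; python3 -m inch '{"delta_rot":[[0,0,0],[0,0,0],[0,0,0],[0,0,0],[0,0,0]],"slide":[[-0.016,0,0.11],[-0.016,0,0.11],[-0.016,0,0.11],[-0.016,0,0.11],[-0.016,0,0.08]],"jaw":[-1,-1,-1,-1,-1]}'; python3 - <<'E'
from c import *
s=env.read_state(); print(sh(s['ee_pos']),s['force'],s['ee_pos'])
for nm in('scene','top'):
    q=get_image(nm); print(nm,*[(k,sh(a['centre'])[0].tolist(),round(a['centre'][2],3),round(a['score'],2)) for k in('holddown_pad','right_edge','stop_face') for a in models.place_of(q,k)[:1]])
E
```

```text
time_s: 34.48
ee_pos: [0.4889, -0.1656, 0.1147]
tool_rot: [-0.0, 0.996, 0.085, 0.0]
force: [2.2, 0.1, 2.0]
width: -0.0002
gripper_force: 0.9
time_s: 35.1
ee_pos: [0.4842, -0.1664, 0.0835]
tool_rot: [-0.0, 0.996, 0.085, 0.0]
force: [1.4, 0.6, 2.8]
width: 0.0004
gripper_force: 0.9
[[-134.5 -107.2]] [1.38624609 0.58418189 2.78991882] [ 0.48421813 -0.16644063  0.08353834]
scene ('holddown_pad', [-131.3, -105.5], 0.081, 0.65) ('right_edge', [47.0, -148.7], 0.052, 0.62) ('stop_face', [47.0, -153.7], 0.051, 0.7)
top ('right_edge', [47.9, -154.4], 0.052, 0.6) ('stop_face', [0.9, 0.1], 0.001, 0.56)
```

Contact is kept all the way down. For the last 7 mm I'll go slowly until the force rises.

```bash
python3 -m inch '{"delta_rot":[[0,0,0],[0,0,0],[0,0,0],[0,0,0]],"slide":[[0,0,0.03],[0,0,0.03],[0,0,0.03],[0,0,0]],"jaw":[-1,-1,-1,-1]}'; python3 -m inch '{"delta_rot":[[0,0,0],[0,0,0],[0,0,0]],"slide":[[0,0,0.015],[0,0,0.015],[0,0,0]],"jaw":[-1,-1,-1]}'
```

```text
time_s: 36.0
ee_pos: [0.4841, -0.1664, 0.0784]
tool_rot: [-0.0, 0.996, 0.085, -0.0]
force: [-0.2, 0.5, -0.3]
width: -0.0001
gripper_force: 0.0
time_s: 36.38
ee_pos: [0.4842, -0.1664, 0.0766]
tool_rot: [-0.0, 0.996, 0.085, -0.0]
force: [0.3, -0.0, 0.2]
width: 0.0001
gripper_force: 0.0
```

```bash
python3 -m inch '{"delta_rot":[[0,0,0],[0,0,0],[0,0,0]],"slide":[[0,0,0.015],[0,0,0.015],[0,0,0]],"jaw":[-1,-1,-1]}'; python3 -m inch '{"delta_rot":[[0,0,0],[0,0,0],[0,0,0]],"slide":[[0,0,0.015],[0,0,0.015],[0,0,0]],"jaw":[-1,-1,-1]}'; python3 - <<'E'
from c import *
q=get_image('scene'); print([(sh(a['centre'])[0].tolist(),a['centre'][2],a['score']) for a in models.place_of(q,'holddown_pad')[:2]])
P=unproj(q,models.regions_of(q,'holddown_pad')[0]['region']); print(np.percentile(P[:,2],[5,25,50,75,95]),len(P))
m=np.ones((420,560),bool); A=unproj(q,m); B=sh(A); k=(B[:,1]<-97)&(B[:,1]>-113)&(B[:,0]>-160)&(B[:,0]<110)
for x0 in range(-150,110,20): w=A[k&(abs(B[:,0]-x0)<8)][:,2]; print(x0,len(w),np.round(np.median(w),3) if len(w) else '')
E
```

```text
time_s: 36.75
ee_pos: [0.4843, -0.1665, 0.076]
tool_rot: [0.0, 0.996, 0.085, 0.0]
force: [-8.4, 3.4, 19.0]
width: 0.0002
gripper_force: 9.3
time_s: 37.12
ee_pos: [0.4843, -0.1666, 0.0757]
tool_rot: [0.0, 0.996, 0.085, 0.0]
force: [-18.4, 6.9, 42.5]
width: -0.0001
gripper_force: 21.5
[([-131.5, -106.3], 0.0753, 0.77)]
[0.0640457  0.06569072 0.06692061 0.0724419  0.07604239] 1138
-150 39 0.448
-130 193 0.157
-110 201 0.441
-90 664 0.316
-70 327 0.402
-50 45 0.069
-30 46 0.067
-10 44 0.067
10 49 0.068
30 48 0.068
50 54 0.068
70 61 0.068
90 55 0.066
```

The bar is flat: its top sits at an even 0.067–0.068 m along its length. I'll lift off and check everything.

```bash
python3 -m inch '{"delta_rot":[[0,0,0],[0,0,0],[0,0,0],[0,0,0],[0,0,0],[0,0,0],[0,0,0],[0,0,0],[0,0,0],[0,0,0]],"slide":[[0,0,-0.02],[0,0,-0.02],[0,0,-0.1],[0,0,-0.4],[-0.2,0.2,-0.5],[-0.2,0.2,-0.5],[-0.2,0.2,-0.5],[-0.2,0.2,-0.5],[-0.2,0.2,-0.5],[0,0,0]],"jaw":[-1,-1,-1,-1,-1,-1,-1,-1,-1,-1]}'; python3 - <<'E'
from c import *
for nm in ('scene','top'):
    q=get_image(nm); A=unproj(q,np.ones((420,560),bool)); B=sh(A); k=(B[:,1]<-97)&(B[:,1]>-113)
    print(nm,[(x0,round(float(np.median(A[k&(abs(B[:,0]-x0)<6)&(A[:,2]<.25)][:,2])),4)) for x0 in range(-150,110,30) if (k&(abs(B[:,0]-x0)<6)&(A[:,2]<.25)).any()])
    h=cv2.cvtColor(q['img'],cv2.COLOR_RGB2HSV); m=(h[...,0]>17)&(h[...,0]<32)&(h[...,1]>130)
    v,u=np.nonzero(m); P=sh(plane_pt(q,np.c_[u,v],.052)); P=P[(P[:,1]>-165)&(P[:,1]<25)&(P[:,0]>-20)&(P[:,0]<105)]
    print({y0:P[abs(P[:,1]-y0)<3][:,0].max() for y0 in (0,-30,-60,-85,-125,-145) if (abs(P[:,1]-y0)<3).any()},{x0:(P[abs(P[:,0]-x0)<3][:,1].min(),P[abs(P[:,0]-x0)<3][:,1].max()) for x0 in (5,30,60,85) if (abs(P[:,0]-x0)<3).any()})
E
```

```text
time_s: 38.52
ee_pos: [0.4353, -0.2368, 0.2578]
tool_rot: [0.001, 0.996, 0.084, 0.001]
force: [0.1, 0.6, -0.5]
width: 0.0001
gripper_force: 0.0
scene [(-150, 0.076), (-120, 0.0767), (-90, 0.0666), (-60, 0.0674), (-30, 0.0679), (0, 0.067), (30, 0.068), (60, 0.0681), (90, 0.0664)]
{0: np.float64(90.4), -30: np.float64(90.3), -60: np.float64(90.2), -85: np.float64(92.9), -125: np.float64(83.1), -145: np.float64(94.1)} {5: (np.float64(-151.4), np.float64(6.1)), 30: (np.float64(-151.1), np.float64(4.8)), 60: (np.float64(-150.0), np.float64(5.2)), 85: (np.float64(-152.2), np.float64(5.9))}
top [(-150, 0.0758), (-120, 0.076), (-90, 0.0648), (-60, 0.0688), (-30, 0.0685), (0, 0.0682), (30, 0.0675), (60, 0.0682), (90, 0.0659)]
{0: np.float64(92.7), -30: np.float64(93.6), -60: np.float64(94.0), -85: np.float64(92.6), -125: np.float64(93.5), -145: np.float64(93.0)} {5: (np.float64(-152.9), np.float64(6.9)), 30: (np.float64(-152.0), np.float64(5.9)), 60: (np.float64(-151.7), np.float64(6.7)), 85: (np.float64(-150.9), np.float64(5.2))}
```

The top-view extents are unchanged. I'll take one sharper check from the same wrist viewpoint as before.

```bash
python3 -m inch '{"delta_rot":[[0,0,0],[0,0,0],[0,0,0],[0,0,0],[0,0,0],[0,0,0],[0,0,0],[0,0,0],[0,0,0],[0,0,0]],"slide":[[0,0,-0.67],[0.5,-0.3,0],[0.5,-0.3,0],[0.5,-0.3,0],[0.5,-0.3,0],[0.5,-0.3,0],[0.5,-0.3,0],[0.5,-0.3,0],[0.48,-0.34,0],[0,0,0]],"jaw":[-1,-1,-1,-1,-1,-1,-1,-1,-1,-1]}'; python3 - <<'E'
from c import *
q=get_image('wrist'); h=cv2.cvtColor(q['img'],cv2.COLOR_RGB2HSV); m=(h[...,0]>14)&(h[...,0]<32)&(h[...,1]>130)
v,u=np.nonzero(m); P=sh(plane_pt(q,np.c_[u,v],.052)); P=P[(P[:,1]>-165)&(P[:,1]<25)&(P[:,0]>-20)&(P[:,0]<105)]
print({y0:P[abs(P[:,1]-y0)<3][:,0].max() for y0 in (0,-30,-60,-85,-125,-145)},{x0:(P[abs(P[:,0]-x0)<3][:,1].min(),P[abs(P[:,0]-x0)<3][:,1].max()) for x0 in (5,30,60,85)})
S=h[...,1]
for x in(.015,.03,.06,.075):
    uv=np.array([proj(q,[*(o+x*n+y*t),.052])[0] for y in np.arange(-.149,-.162,-.001)])
    print(x,[(int(cv2.getRectSubPix(S.copy(),(1,1),tuple(map(float,p)))[0,0])) for p in uv])
for y in(0,-.03,-.06,-.08,-.125,-.135,-.145):
    uv=np.array([proj(q,[*(o+x*n+y*t),.052])[0] for x in np.arange(.090,.102,.001)])
    print(y,[(int(cv2.getRectSubPix(S.copy(),(1,1),tuple(map(float,p)))[0,0])) for p in uv])
E
```

```text
time_s: 39.88
ee_pos: [0.6467, -0.0488, 0.2935]
tool_rot: [-0.001, 0.996, 0.086, -0.001]
force: [-0.5, -0.6, -0.0]
width: 0.0001
gripper_force: 0.0
{0: np.float64(93.5), -30: np.float64(93.8), -60: np.float64(93.1), -85: np.float64(94.4), -125: np.float64(95.8), -145: np.float64(95.0)} {5: (np.float64(-152.3), np.float64(6.3)), 30: (np.float64(-151.8), np.float64(6.2)), 60: (np.float64(-151.9), np.float64(6.0)), 85: (np.float64(-152.0), np.float64(5.9))}
0.015 [151, 151, 149, 132, 92, 50, 36, 35, 36, 36, 37, 42, 64, 110]
0.03 [154, 153, 143, 123, 91, 49, 37, 37, 37, 34, 35, 46, 70, 114]
0.06 [152, 151, 147, 131, 94, 48, 34, 36, 37, 37, 39, 43, 61, 106]
0.075 [153, 151, 147, 131, 87, 47, 37, 37, 37, 37, 38, 43, 61, 100]
0 [145, 145, 145, 142, 124, 84, 49, 38, 38, 38, 37, 36]
-0.03 [147, 146, 147, 146, 124, 78, 43, 35, 36, 37, 36, 37]
-0.06 [148, 149, 147, 147, 130, 80, 44, 36, 34, 24, 25, 19]
-0.08 [148, 148, 149, 147, 123, 77, 45, 39, 35, 35, 35, 37]
-0.125 [152, 153, 152, 153, 150, 137, 108, 81, 76, 76, 76, 72]
-0.135 [148, 150, 151, 152, 152, 153, 153, 158, 155, 158, 154, 157]
-0.145 [153, 152, 152, 152, 153, 151, 152, 156, 157, 154, 153, 155]
```

The right end and the far edge are unchanged and parallel to the stop and fence, so I'm handing in.

```bash
python3 -c "
from workcell import env
print(env.job_done())"
```

```text
the job is handed in; nothing more can be done
None
```

I handed the job in at about 40 s with the brass sheet flush against fence and stop and the hold-down bar flat on it; no verdict came back, and on the way the gripper briefly pushed sideways on the hold-down bar with about 25 N, after which the sheet and stop looked undisturbed.

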